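Pack the leatherworker's fittings cases into the chest and close it

TASK

Raise the chest lid by its brass handle until its folding stay locks and holds it up. Press the orange cover of every fittings case down until it snaps shut and stand all the cases flat on the chest floor; then, with all of them inside, break the stay at its red bar and let the lid down fully shut. Leave the dye jar, the wax tin and the awl where they are.

Things in the scene. Friction and masses are not known exactly. Their poses are not given: they have to be found in the camera images.
- chest: dark wooden chest fixed to the bench, 220 mm deep (its x, front at -x), 380 mm wide (its y), walls 10 mm, rim 120 mm above the bench; red inner floor raised to 45 mm (false drawer fronts below); inside 200 x 360 mm, 75 mm deep. Origin: centre of its underside; z up. Lid hinged along the far (+x) top edge; stay outside the right (-y) wall
- chest_floor (a point): centre of the chest's inner floor surface, 45 mm above the chest's origin
- lid_hinge (a point): middle of the lid's hinge line: chest frame x = 110, y = 0, z = 120 mm; the line runs along the chest's y
- lid (a joint): opening of the lid (220 x 380 x 12 mm, 0.6 kg), rad: 0 shut, 1.39 (80 degrees) with the stay locked, the furthest it goes; it then leans a little towards the robot. A soft-close damper (0.8 N m s/rad) slows it; unless the stay is locked, the lid sinks shut by itself in 2 to 4 s
- lid_handle (a point): middle of the brass bow handle on the lid: round level bar, 12 mm thick, 110 mm long along the chest's y, centre line 44 mm above the lid's top face, 190 mm from the hinge line, 30 mm from the lid's front edge. Chest x = -80, z = 176 mm with the lid shut; x = 132, z = 317 at 80 degrees, then on the lid's far side. Raising takes 3 to 6 N there
- stay (a joint): unfolding of the stay's knee, rad: 0 folded (lid shut), 2.28 straight, 2.40 locked against its stop. Two 93 mm steel links outside the right wall: pivots on the wall at chest x = -55, z = 108 mm and on the lid's edge 90 mm from the hinge. A spring pushes the knee towards the lock: above about 1.6 (lid above 1.25) it wins and the stay straightens and locks by itself; below about 1.35 the lid's weight wins and the lid sinks
- stay_bar (a point): on the axis of the level red bar at the knee, 54 mm out from the right wall; bar 18 mm thick, along the chest's y, from 14 to 74 mm out. Locked: chest x = 20, z = 163 mm. About 2.5 N down breaks the knee, rising to 4 N; the bar swings about the lower pivot, down and 18 mm away (+x). Pushed down 50 mm or more it folds on and the lid sinks; pushed less it springs back. Lid shut: z = 35 mm
- case_a: an open grey plastic fittings case (rivets and studs inside), loose, 0.24 kg, 76 mm long (its x) by 44 mm wide (its y), 36 mm high, 44 mm with its orange cover shut, the catch reaching 8 mm beyond the -x end; origin: centre of its underside. Stands on the bench at first. One of two to four such cases (None if this one is absent)
- cover_a (a joint): angle of the orange cover (76 x 42 x 8 mm) of case_a, hinged at the case's +x end on its 36 mm high rim, free edge at the -x end, rad: 0 standing open (tilted up 0.9 rad), about 0.89 flat and shut. A light spring opens it; a black catch on its free edge snaps under a ledge on the case when pressed flat from above (3 to 8 N, near the free edge; edge 100 mm above the underside when open) and holds it
- edge_a (a point): middle of the free edge of case_a's cover, on its outer (top) face
- case_b: an open grey plastic fittings case (rivets and studs inside), loose, 0.24 kg, 76 mm long (its x) by 44 mm wide (its y), 36 mm high, 44 mm with its orange cover shut, the catch reaching 8 mm beyond the -x end; origin: centre of its underside. Stands on the bench at first. One of two to four such cases (None if this one is absent)
- cover_b (a joint): angle of the orange cover (76 x 42 x 8 mm) of case_b, hinged at the case's +x end on its 36 mm high rim, free edge at the -x end, rad: 0 standing open (tilted up 0.9 rad), about 0.89 flat and shut. A light spring opens it; a black catch on its free edge snaps under a ledge on the case when pressed flat from above (3 to 8 N, near the free edge; edge 100 mm above the underside when open) and holds it
- edge_b (a point): middle of the free edge of case_b's cover, on its outer (top) face
- case_c: an open grey plastic fittings case (rivets and studs inside), loose, 0.24 kg, 76 mm long (its x) by 44 mm wide (its y), 36 mm high, 44 mm with its orange cover shut, the catch reaching 8 mm beyond the -x end; origin: centre of its underside. Stands on the bench at first. One of two to four such cases (None if this one is absent)
- cover_c (a joint): angle of the orange cover (76 x 42 x 8 mm) of case_c, hinged at the case's +x end on its 36 mm high rim, free edge at the -x end, rad: 0 standing open (tilted up 0.9 rad), about 0.89 flat and shut. A light spring opens it; a black catch on its free edge snaps under a ledge on the case when pressed flat from above (3 to 8 N, near the free edge; edge 100 mm above the underside when open) and holds it
- edge_c (a point): middle of the free edge of case_c's cover, on its outer (top) face
- case_d: an open grey plastic fittings case (rivets and studs inside), loose, 0.24 kg, 76 mm long (its x) by 44 mm wide (its y), 36 mm high, 44 mm with its orange cover shut, the catch reaching 8 mm beyond the -x end; origin: centre of its underside. Stands on the bench at first. One of two to four such cases (None if this one is absent)
- cover_d (a joint): angle of the orange cover (76 x 42 x 8 mm) of case_d, hinged at the case's +x end on its 36 mm high rim, free edge at the -x end, rad: 0 standing open (tilted up 0.9 rad), about 0.89 flat and shut. A light spring opens it; a black catch on its free edge snaps under a ledge on the case when pressed flat from above (3 to 8 N, near the free edge; edge 100 mm above the underside when open) and holds it
- edge_d (a point): middle of the free edge of case_d's cover, on its outer (top) face
- dye_jar: amber glass dye jar, 56 mm across, 75 mm tall, standing; origin: centre of its underside; not part of the job
- wax_tin: round flat green wax tin, 68 mm across, 36 mm tall; origin: centre of its underside; not part of the job
- awl: red-handled awl, 150 mm long, lying on the bench in front of the chest; origin on its underside; not part of the job

How it is judged:
On the way, in this order (a step that is already met when the one before it is completed fails the run):
1. the lid is up and its stay is locked (value of joint lid above 1.33 rad and value of joint stay above 2.32 rad), for 0.5 s.
2. with the stay still locked, every case stands flat on the chest floor with its cover snapped shut, let go (all of step 1 and x of case_a in the frame of chest between -0.085 and 0.085 m and y of case_a in the frame of chest between -0.165 and 0.165 m and z of case_a in the frame of chest between 0.038 and 0.055 m and angle between each of case_a, case_b, case_c, case_d's own z axis and vertical below 0.15 rad and value of joint each of cover_a, cover_b, cover_c, cover_d above 0.82 rad and linear speed of each of case_a, case_b, case_c, case_d below 0.03 m/s and x of case_b in the frame of chest between -0.085 and 0.085 m and y of case_b in the frame of chest between -0.165 and 0.165 m and z of case_b in the frame of chest between 0.038 and 0.055 m and x of case_c in the frame of chest between -0.085 and 0.085 m and y of case_c in the frame of chest between -0.165 and 0.165 m and z of case_c in the frame of chest between 0.038 and 0.055 m and x of case_d in the frame of chest between -0.085 and 0.085 m and y of case_d in the frame of chest between -0.165 and 0.165 m and z of case_d in the frame of chest between 0.038 and 0.055 m and contact force between the fingers and case_a below 0.2 N and contact force between the fingers and case_b below 0.2 N and contact force between the fingers and case_c below 0.2 N and contact force between the fingers and case_d below 0.2 N), for 0.3 s.
3. the stay is broken at its knee (value of joint stay below 1.6 rad).
At the end, for the whole second after the job is handed in: the lid is shut (below 0.04 rad) and at rest, and every case that was there stands in the chest on its floor, upright within 0.15 rad, at rest, its cover shut (above 0.82 rad) (value of joint lid below 0.04 rad and velocity of joint lid above -0.1 rad/s and x of case_a in the frame of chest between -0.085 and 0.085 m and y of case_a in the frame of chest between -0.165 and 0.165 m and z of case_a in the frame of chest between 0.038 and 0.055 m and angle between each of case_a, case_b, case_c, case_d's own z axis and vertical below 0.15 rad and value of joint each of cover_a, cover_b, cover_c, cover_d above 0.82 rad and linear speed of each of case_a, case_b, case_c, case_d below 0.03 m/s and x of case_b in the frame of chest between -0.085 and 0.085 m and y of case_b in the frame of chest between -0.165 and 0.165 m and z of case_b in the frame of chest between 0.038 and 0.055 m and x of case_c in the frame of chest between -0.085 and 0.085 m and y of case_c in the frame of chest between -0.165 and 0.165 m and z of case_c in the frame of chest between 0.038 and 0.055 m and x of case_d in the frame of chest between -0.085 and 0.085 m and y of case_d in the frame of chest between -0.165 and 0.165 m and z of case_d in the frame of chest between 0.038 and 0.055 m); the robot touches nothing.
It fails at once if the dye jar is moved more than 40 mm (distance of dye_jar from where it was at the start of the episode above 0.04 m).
It fails at once if the wax tin is moved more than 40 mm (distance of wax_tin from where it was at the start of the episode above 0.04 m).
It fails at once if the awl is moved more than 40 mm (distance of awl from where it was at the start of the episode above 0.04 m).
Of case_a, case_b, case_c, case_d only 2 to 4 are there at a start; the rules pass over those that are not, and their reading is None.
At some moment in a run one of case_a, case_b, case_c, case_d may be knocked a few centimetres aside while the robot is not near it.
It also fails if it takes over 210 s, if anything falls off the work surface, if the arm or the gripper's body presses on something with over 40 N, if the wrist force passes 120 N, or if a joint passes its speed limit or range.

ROBOT

A 6-joint arm with a two-finger parallel gripper is mounted at the origin on the work surface. World frame = base frame: x ahead of the robot, y to its left, z up, the work surface at z = 0. Lengths are in m, angles in rad, forces in N, time in s.
With the tool pointing down it reaches from about 0.25 to 0.725 m from the base axis. Payload 4 kg.
Tool frame: the origin (TCP) lies on the centre line of the jaws, within the pads' length; the fingertips stand 14 mm ahead of it and the grasp point (between the pads) lies 5 mm behind it (ctrl.tip_reach is the distance from the TCP to the fingertips, in m); z points along the fingers, y is the direction in which the jaws open and shut (so a half turn about z gives the same grasp; the last joint's range is limited). The gripper opens to 85 mm and grips with 20 to 120 N. Pads are 22 mm wide; open, the fingers measure 114 mm over their backs; the gripper's body (76 mm by 85 mm) begins 54 mm behind the grasp point. The pads swing forward as they close: fully open they stand 13 mm farther back than shut.
Start: joints at [-1.302, 0.241, 0.005, 1.335, 0, 1.571], TCP at [0.133, -0.482, 0.245] pointing down, gripper open.
Joint ranges: [-2.72, 2.72], [-1.05, 1.87], [-1.09, 1.28], [-1.99, 2.15], [-1.42, 1.44], [-3.14, 3.14]. Speed limits (rad/s): [2.79, 2.79, 3.14, 3.14, 3.14, 3.14].

INTERFACE

Orientations are given as a rotation vector (axis times angle).
In Python, from cell import readout, viewer, ticket, ctrl gives the robot as it stands.
- The arm moves only by the tool play_rows, never from a script. Its argument "targets" is a list that holds one entry, the list of rows, each a list of 7 numbers: the shift along the tool's x, y, z in cm, then the turn, a rotation vector about the tool's x, y, z in rad, then the gripper's target within -1 to 1 (shut at 1, half-way at 0, fully open at -1). A call has 1 to 20 rows; each row shifts and turns the commanded pose from where the row before left it, along the tool's axes as they then stand; what a row does not reach is not made up. A row lasts 1/10 s, in which the tool goes at most 50 mm and 8.59 degrees, less where a joint would pass 70% of its speed; a pose out of reach is approached as far as the arm can. A call is refused whole if a number of a shift passes 5 or a number of a turn 0.15, either way. A call with a gripper value outside its range is refused whole. The fingers move at their own pace and stop on an object; the grip force is fixed at half the most. Time passes only in rows, so rows that do not move let the fingers close. It gives the time, the measured TCP pose, the force and the opening at its end, in the units of the state.
- readout.sense(): the state, without advancing time (a new reading comes with each control period).
- viewer.read_camera(name): name is "side" or "top" or "wrist"; returns (picture, depth): 480x640x3 uint8, red, green, blue; 480x640 float32, m along the optical axis (not along the pixel's ray), 0 where there is no reading.
- viewer.get_calibration(name): a dict with "fx", "fy", "cx", "cy" (pixels), "R" (3x3) and "t" (3): a world point X has camera coordinates R X + t. Camera axes: x right, y down, z forward; pixel columns grow to the right and rows downward; lengths in m; the calibration is good to about 2 mm. A picture is of the moment at which its call begins: read the wrist's pose just before it. get_calibration takes no time and is no camera call; for the wrist camera it gives the pose at the moment of the call.
- ticket.hand_in(): hands the job in, once; it reports no verdict.
The state is a dict: "time": time; "joint_pos": joint angles; "joint_velocities": joint speeds; "joint_torque": joint torques, N m; "tcp_pos": TCP position; "ee_rot": TCP orientation; "force": force on the tool from outside, world axes, zero at the start; "ft_torque": the same for the moment, N m; "width": finger opening in m.
Only numpy, scipy, OpenCV 4.12 (cv2) and the standard library are available. Lean on these libraries where they do the work, as an engineer would, in place of code of your own. Each camera call takes 0.05 s, during which the arm holds its last target.

## Working session

There is one attempt and no reset: what is moved stays moved. The work goes in short steps, Python scripts to look and compute and a tool call to move; the robot and the scene stay as the last step left them, time stands still between calls to the robot, and variables do not carry over. Pictures are saved under pics/ and viewed, and the job is handed in when it is done.

Besides the shell and the picture viewer there is one more tool, called after "Call:" as name(argument=value, ...) on one line, values as JSON. play_rows: Moves the arm, as the interface text tells. Its arguments: {"type":"object","properties":{"targets":{"type":"array"}},"required":["targets"]}

```bash
ls; mkdir -p pics; cat > h.py <<'E'
import numpy as np, cv2
from cell import readout, viewer, ticket, ctrl
def snap(name,fn):
    c=viewer.get_calibration(name); im,d=viewer.read_camera(name)
    cv2.imwrite('pics/'+fn+'.png',im[:,:,::-1]); np.savez('pics/'+fn+'.npz',im=im,d=d,**c)
    return im,d,c
def pts(d,c):
    v,u=np.mgrid[0:480,0:640]
    P=np.stack([(u-c['cx'])/c['fx']*d,(v-c['cy'])/c['fy']*d,d],-1)-c['t']
    return P@np.asarray(c['R'])
E
python3 - <<'E'
from h import *
print(readout.sense())
for n in ('side','top','wrist'):
    im,d,c=snap(n,n+'0'); print(n,c)
E
```

```text
pics
{'time': 0.0, 'joint_pos': array([-1.30201446e+00,  2.41422357e-01,  3.69679733e-03,  1.33518148e+00,
        1.71686940e-05,  1.57082385e+00]), 'joint_velocities': array([ 5.25501970e-04, -6.34044099e-04,  5.65558530e-04, -2.21075870e-05,
       -9.46307526e-04,  8.56142902e-04]), 'joint_torque': array([-1.65718444e-03, -3.72315431e+01,  2.52409852e+01,  1.69033353e-02,
       -4.16455009e-05,  3.31730782e-06]), 'tcp_pos': array([ 0.13262171, -0.48145918,  0.24439777]), 'ee_rot': array([-3.11119597e+00, -4.20608408e-01,  4.17274039e-04]), 'force': array([0.11501187, 0.67235201, 0.1469999 ]), 'ft_torque': array([ 0.00906186, -0.01125406,  0.02132989]), 'width': 0.08539505104552135}
side {'fx': 598.6539885742679, 'fy': 598.6539885742679, 'cx': 313.152965826806, 'cy': 237.33165832749737, 'R': array([[-0.86672531, -0.498733  ,  0.00725467],
       [-0.27137109,  0.45930006, -0.84581392],
       [ 0.41850324, -0.73505704, -0.5334287 ]]), 't': array([0.47482815, 0.24234326, 1.16475622])}
top {'fx': 498.25449355991, 'fy': 498.25449355991, 'cx': 318.6138890804291, 'cy': 236.85374681133843, 'R': array([[ 2.61871372e-03, -9.99996551e-01, -2.01373084e-04],
       [-9.94445994e-01, -2.58299052e-03, -1.05216413e-01],
       [ 1.05215530e-01,  4.75786322e-04, -9.94449328e-01]]), 't': array([0.00244212, 0.56153994, 1.04457804])}
wrist {'fx': 395.5430785959692, 'fy': 395.5430785959692, 'cx': 324.8478658915205, 'cy': 241.91330428542037, 'R': array([[ 0.26510786, -0.96421712, -0.00177983],
       [-0.92905191, -0.25593241,  0.26713507],
       [-0.25803173, -0.06916606, -0.96365745]]), 't': array([-0.50047747, -0.03389219,  0.37765013])}
```

View pics/side0.png

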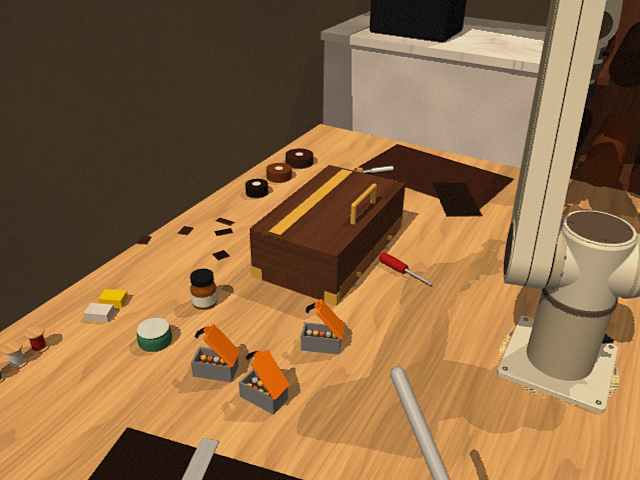

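View pics/top0.png

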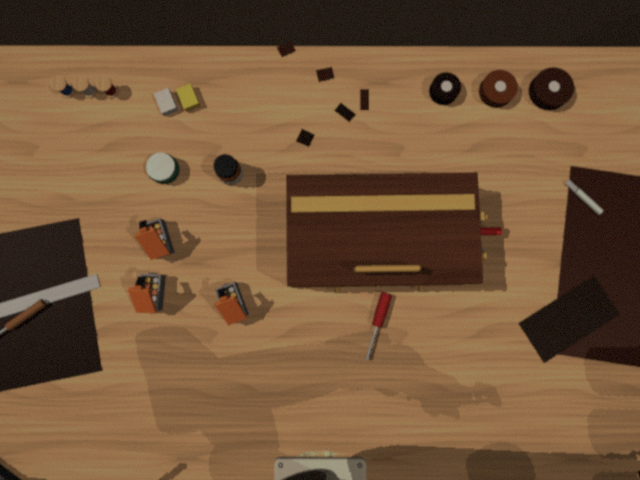

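```bash
cat >> h.py <<'E'
def load(fn):
    z=np.load('pics/'+fn+'.npz'); return z['im'],z['d'],{k:z[k] for k in ('fx','fy','cx','cy','R','t')}
def hsv(im): return cv2.cvtColor(im,cv2.COLOR_RGB2HSV)
E
python3 - <<'E'
from h import *
for n in ('top0','side0'):
    im,d,c=load(n); P=pts(d,c); H=hsv(im)
    print(n,'zero depth',(d==0).sum())
    m=((H[...,0]<14)&(H[...,1]>190)&(H[...,2]>120)).astype('uint8')
    k,l,s,ce=cv2.connectedComponentsWithStats(m)
    for i in range(1,k):
        if s[i,4]>60:
            Q=P[(l==i)&(d>0)]; print('orange/red',s[i],np.median(Q,0).round(4),'zr',np.percentile(Q[:,2],[2,98]).round(3))
    # all objects above table by height
im,d,c=load('top0');P=pts(d,c)
z=P[...,2]
for (u,v) in [(300,180),(470,180),(300,280),(470,280),(387,268),(360,268),(416,268),(490,231),(227,167),(162,167),(380,310),(371,350),(150,240),(100,200),(500,300),(380,230)]:
    print((u,v),P[v,u].round(4))
m=((z>0.01)&(d>0)).astype('uint8')
k,l,s,ce=cv2.connectedComponentsWithStats(m)
for i in range(1,k):
    if s[i,4]>80: 
        Q=P[l==i]; print(s[i],Q.min(0).round(3),Q.max(0).round(3))
E
```

```text
top0 zero depth 1238
orange/red [136 228  32  30 429] [0.5434 0.3496 0.0745] zr [0.043 0.103]
orange/red [129 286  26  26 356] [0.4265 0.365  0.0744] zr [0.045 0.105]
orange/red [376 295  12  30  93] [ 0.4118 -0.1316  0.0246] zr [0.02  0.028]
orange/red [217 297  28  27 381] [0.4066 0.1837 0.0743] zr [0.044 0.102]
side0 zero depth 1242
orange/red [379 253  27  19 225] [ 0.4037 -0.1254  0.0219] zr [0.012 0.028]
orange/red [191 285  18   9  70] [0.7005 0.2236 0.0497] zr [0.045 0.058]
orange/red [314 299  31  41 515] [0.4019 0.1901 0.0739] zr [0.041 0.105]
orange/red [203 325  37  42 724] [0.539  0.3536 0.0737] zr [0.043 0.104]
orange/red [251 350  39  50 871] [0.4225 0.3671 0.0718] zr [0.042 0.104]
(300, 180) [0.6642 0.041  0.1286]
(470, 180) [ 0.6646 -0.2949  0.1307]
(300, 280) [0.4668 0.0396 0.1311]
(470, 280) [ 0.4677 -0.2891  0.131 ]
(387, 268) [ 0.4883 -0.1222  0.1796]
(360, 268) [ 0.4882 -0.0725  0.1801]
(416, 268) [ 0.4884 -0.1752  0.1816]
(490, 231) [ 0.574  -0.3624  0.0401]
(227, 167) [0.7025 0.1955 0.0788]
(162, 167) [0.7133 0.3457 0.0339]
(380, 310) [ 0.4055 -0.1274  0.0249]
[... 728 characters left out ...]
.682 0.316 0.01 ] [0.748 0.38  0.041]
[213 154  30  31 684] [0.68  0.173 0.01 ] [0.732 0.228 0.081]
[  286   172   216   119 22125] [ 0.448 -0.386  0.01 ] [0.682 0.069 0.185]
[575 187  28  27 167] [ 0.618 -0.621  0.01 ] [ 0.676 -0.564  0.019]
[ 134  218   39   42 1058] [0.512 0.323 0.01 ] [0.602 0.381 0.108]
[ 128  272   36   41 1137] [0.401 0.34  0.01 ] [0.485 0.388 0.107]
[214 282  35  43 957] [0.376 0.156 0.01 ] [0.464 0.224 0.108]
[365 292  27  69 505] [ 0.299 -0.152  0.01 ] [ 0.444 -0.096  0.029]
[  0 299  46  35 387] [0.354 0.596 0.01 ] [0.427 0.688 0.023]
[ 274  458   92   22 1547] [ 0.055 -0.095  0.01 ] [0.148 0.096 0.266]
[  0 467  16  13 104] [0.054 0.636 0.01 ] [0.077 0.67  0.033]
```

```bash
cat >> h.py <<'E'
def cases(views):
    """orange components per view, closed or open; returns dir & positions"""
    out=[]
    for im,d,c in views:
        P=pts(d,c);H=hsv(im)
        m=((H[...,0]<16)&(H[...,1]>180)&(H[...,2]>90)&(d>0)).astype('uint8')
        k,l,s,ce=cv2.connectedComponentsWithStats(m)
        for i in range(1,k):
            if s[i,4]<150: continue
            Q=P[l==i]
            if np.median(Q[:,2])<0.03: continue
            mu=np.median(Q,0); 
            # plane fit z=ax+by+c
            A=np.c_[Q[:,:2]-mu[:2],np.ones(len(Q))]; sol=np.linalg.lstsq(A,Q[:,2],rcond=None)[0]
            g=sol[:2]; 
            out.append((s[i,:5].tolist(),mu,np.hypot(*g),np.degrees(np.arctan2(*g[::-1])),Q))
    return out
E
python3 - <<'E'
from h import *
V=[load('top0'),load('side0')]
for s,mu,g,a,Q in cases(V):
    u=np.array([np.cos(np.radians(a)),np.sin(np.radians(a))])   # towards free edge (-case x)
    n=np.array([-u[1],u[0]])
    t=(Q[:,:2]-mu[:2])@u; w=(Q[:,:2]-mu[:2])@n
    print(s,mu.round(4),'slope',np.arctan(g).round(2),'uphill deg',round(a,1),'t',np.percentile(t,[1,99]).round(4),'w',np.percentile(w,[1,99]).round(4),'z',np.percentile(Q[:,2],[1,99]).round(3))
    wm=np.percentile(w,[2,98]).mean(); zc=Q[:,2]
    r=cv2.minAreaRect(np.c_[t/np.cos(.9),w].astype('f4'))
    print('  rect',r)
im,d,c=V[0];P=pts(d,c)
lid=P[(d>0)&(P[...,2]>.124)&(P[...,2]<.138)]
print('lid',np.median(lid[:,2]),cv2.minAreaRect((lid[:,:2]*1000).astype('f4')))
h=P[(d>0)&(P[...,2]>.165)&(P[...,2]<.2)&(P[...,0]>.4)]; print('handle',h.mean(0),cv2.minAreaRect((h[:,:2]*1000).astype('f4')))
E
```

```text
[136, 227, 33, 32, 593] [0.5437 0.3496 0.0742] slope 0.89 uphill deg 19.2 t [-0.0258  0.0281] w [-0.0196  0.0195] z [0.042 0.105]
  rect ((0.002315424382686615, -6.661005318164825e-05), (0.041348107159137726, 0.09087710827589035), 88.51020812988281)
[129, 285, 26, 28, 476] [0.4284 0.3637 0.0758] slope 0.88 uphill deg -3.1 t [-0.0265  0.0262] w [-0.0191  0.0205] z [0.043 0.106]
  rect ((0.0006509050726890564, 0.000888017937541008), (0.04084433615207672, 0.0895124077796936), 89.61624145507812)
[215, 296, 31, 28, 521] [0.4086 0.1839 0.076 ] slope 0.88 uphill deg 21.8 t [-0.0269  0.0258] w [-0.0196  0.0201] z [0.042 0.106]
  rect ((0.00041798874735832214, 0.0003527142107486725), (0.04045553132891655, 0.09052979201078415), 89.02722930908203)
[266, 163, 26, 11, 186] [ 0.8979 -0.396   0.0301] slope 0.13 uphill deg 143.7 t [-0.0928  0.035 ] w [-0.0325  0.0398] z [-0.002  0.034]
  rect ((-0.05564913898706436, 0.013001922518014908), (0.07582653313875198, 0.2362883985042572), 79.36720275878906)
[292, 173, 80, 72, 868] [ 0.5508 -0.0833  0.1323] slope 0.0 uphill deg 126.5 t [-0.1875  0.1173] w [-
[... 718 characters left out ...]
8 t [-0.0298  0.0277] w [-0.0267  0.0228] z [0.024 0.106]
  rect ((0.025328870862722397, -0.04683295637369156), (0.09305353462696075, 0.18054881691932678), 33.41562271118164)
[251, 350, 39, 50, 1007] [0.4238 0.3678 0.0725] slope 0.74 uphill deg 22.3 t [-0.0282  0.029 ] w [-0.0285  0.0252] z [0.02  0.105]
  rect ((0.03198474645614624, -0.04308515787124634), (0.10029131919145584, 0.18153542280197144), 57.057376861572266)
lid 0.13120427358844536 ((569.3469848632812, -128.79159545898438), (220.42227172851562, 393.38421630859375), 0.9004199504852295)
handle [ 0.48887616 -0.12109339  0.17981125] ((489.090087890625, -123.31463623046875), (11.840686798095703, 120.10784912109375), 1.2156790494918823)
```

```bash
python3 - <<'E'
import cv2
im=cv2.imread('pics/top0.png')[200:340,110:270]; cv2.imwrite('pics/top0c.png',cv2.resize(im,None,fx=4,fy=4))
im=cv2.imread('pics/side0.png')[280:420,180:360]; cv2.imwrite('pics/side0c.png',cv2.resize(im,None,fx=4,fy=4))
E
```

```text
(no output)
```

View pics/top0c.png

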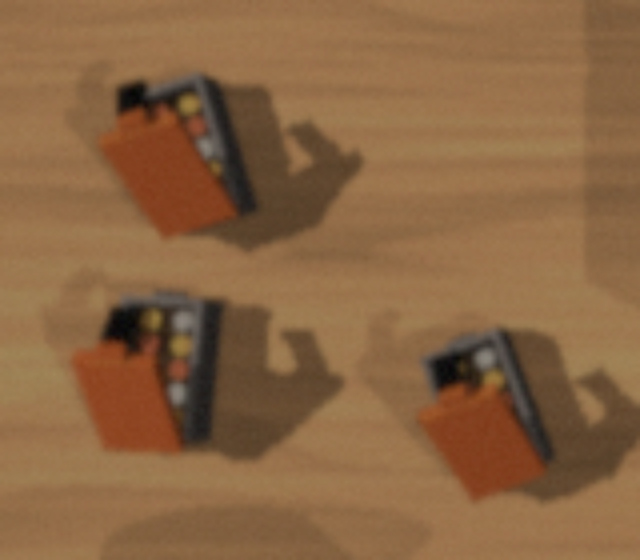

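View pics/side0c.png

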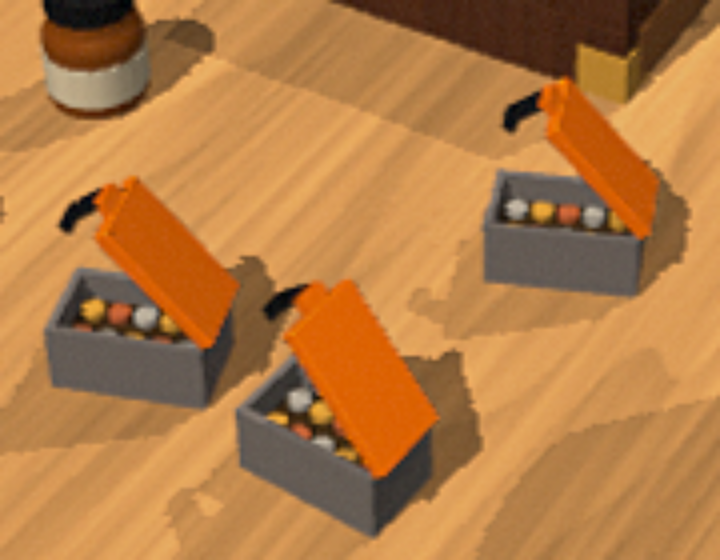

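```bash
cat >> h.py <<'E'
from scipy.spatial.transform import Rotation as Ro
def st():
    s=readout.sense(); R=Ro.from_rotvec(s['ee_rot']).as_matrix()
    print('t %.2f'%s['time'],'tcp',s['tcp_pos'].round(4),'tx',R[:,0].round(3),'ty',R[:,1].round(3),'tz',R[:,2].round(3),'F',s['force'].round(2),'w',round(s['width'],4),'q',s['joint_pos'].round(2)); return s,R
def go(p,yaw_x=None):
    """print total tool-frame shift (cm) to world p, and turn about tool axes to reach tool-down with tool x at yaw (deg)"""
    s,R=st(); print('shift cm',(R.T@(np.array(p)-s['tcp_pos'])*100).round(2))
    if yaw_x is not None:
        a=np.radians(yaw_x); X=np.array([np.cos(a),np.sin(a),0]);Z=np.array([0,0,-1.]);T=np.c_[X,np.cross(Z,X),Z]
        print('turn',Ro.from_matrix(R.T@T).as_rotvec().round(4))
E
python3 - <<'E'
from h import *
print(ctrl.tip_reach)
go([.489,-.121,.28],90)
E
```

```text
0.014
t 0.15 tcp [ 0.1327 -0.4816  0.2446] tx [0.964 0.266 0.   ] ty [ 0.266 -0.964 -0.002] tz [-0.     0.002 -1.   ] F [-0.76 -0.49  0.02] w 0.0858 q [-1.3   0.24  0.    1.34  0.    1.57]
shift cm [ 43.93 -25.31  -3.5 ]
turn [-1.400e-03 -1.100e-03 -1.302e+00]
```

Call:
play_rows(targets=[[[0, 0, -1.75, 0, 0, 0, 0], [0, 0, -1.75, 0, 0, 0, 0], [3.1, -1.8, 0, 0, 0, 0, 0], [3.1, -1.8, 0, 0, 0, 0, 0], [3.1, -1.8, 0, 0, 0, 0, 0], [3.1, -1.8, 0, 0, 0, 0, 0], [3.1, -1.8, 0, 0, 0, 0, 0], [3.1, -1.8, 0, 0, 0, 0, 0], [3.1, -1.8, 0, 0, 0, 0, 0], [3.1, -1.8, 0, 0, 0, 0, 0], [3.1, -1.8, 0, 0, 0, 0, 0], [3.1, -1.8, 0, 0, 0, 0, 0], [3.1, -1.8, 0, 0, 0, 0, 0], [3.1, -1.8, 0, 0, 0, 0, 0], [3.1, -1.8, 0, 0, 0, 0, 0], [3.1, -1.8, 0, 0, 0, 0, 0]]])

```text
time: 1.75
tcp_pos: [0.485, -0.1225, 0.28]
ee_rot: [-3.113, -0.421, 0.001]
force: [-0.3, -0.8, -0.5]
width: 0.0429
```

Call:
play_rows(targets=[[[0, 0, 0, 0, 0, -0.13, -0.2], [0, 0, 0, 0, 0, -0.13, -0.2], [0, 0, 0, 0, 0, -0.13, -0.2], [0, 0, 0, 0, 0, -0.13, -0.2], [0, 0, 0, 0, 0, -0.13, -0.2], [0, 0, 0, 0, 0, -0.13, -0.2], [0, 0, 0, 0, 0, -0.13, -0.2], [0, 0, 0, 0, 0, -0.13, -0.2], [0, 0, 0, 0, 0, -0.13, -0.2], [0, 0, 0, 0, 0, -0.13, -0.2], [0, 0, 0, 0, 0, 0, -0.2]]])

```text
time: 2.85
tcp_pos: [0.4841, -0.1238, 0.28]
ee_rot: [-2.223, -2.218, 0.001]
force: [0.5, 0.3, 0.1]
width: 0.0513
```

```bash
python3 - <<'E'
from h import *
go([.489,-.121,.176],90)
im,d,c=snap('wrist','w1'); P=pts(d,c)
h=P[(d>0)&(P[...,2]>.165)&(P[...,2]<.195)]; print('handle',h.mean(0),np.percentile(h,[1,99],axis=0).round(4))
l=P[(d>0)&(P[...,2]>.124)&(P[...,2]<.14)]; print('lid',np.percentile(l,[0.5,99.5],axis=0).round(4))
E
```

```text
t 2.85 tcp [ 0.4841 -0.1238  0.28  ] tx [0.002 1.    0.   ] ty [ 1.    -0.002 -0.001] tz [-0.001  0.    -1.   ] F [0.48 0.27 0.08] w 0.0513 q [-0.25  0.23  0.08  1.42 -0.    1.32]
shift cm [ 0.28  0.5  10.4 ]
turn [-0.0008 -0.0002 -0.0022]
handle [ 0.48799651 -0.12004402  0.17962421] [[ 0.4819 -0.1818  0.1756]
 [ 0.4941 -0.066   0.1821]]
lid [[ 0.4586 -0.2876  0.1291]
 [ 0.676   0.0207  0.1331]]
```

View pics/w1.png

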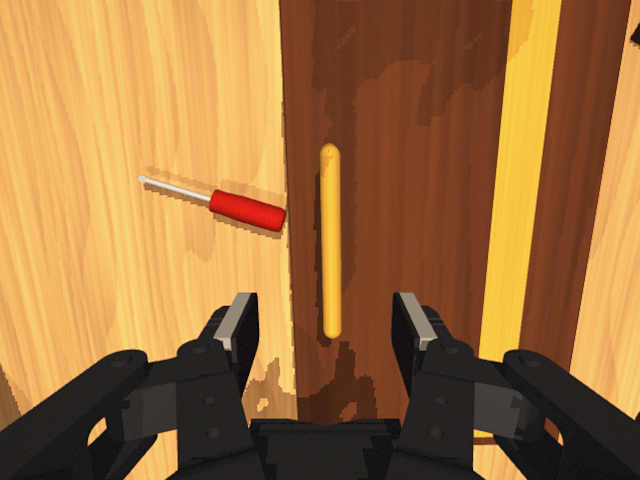

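Call:
play_rows(targets=[[[0.2, 0.4, 3, 0, 0, 0, 0], [0, 0, 3, 0, 0, 0, 0], [0, 0, 2.5, 0, 0, 0, 0], [0, 0, 2, 0, 0, 0, 0], [0, 0, 0.3, 0, 0, 0, 0], [0, 0, 0, 0, 0, 0, 1], [0, 0, 0, 0, 0, 0, 1], [0, 0, 0, 0, 0, 0, 1], [0, 0, 0, 0, 0, 0, 1], [0, 0, 0, 0, 0, 0, 1], [0, 0, 0, 0, 0, 0, 1]]])

```text
time: 4.0
tcp_pos: [0.4877, -0.122, 0.1735]
ee_rot: [2.224, 2.219, -0.001]
force: [-5.3, -0.4, 5.7]
width: 0.01
```

```bash
python3 - <<'E'
from h import *
s,R=st()
# arc about hinge
hx,hz=.678,.12
p0=s['tcp_pos']; g=np.array([p0[0]-hx,p0[2]+.005-hz]); print(g)
prev=np.zeros(2)
for k in range(1,21):
    a=k*1.32/20; c,sn=np.cos(a),np.sin(a)
    q=np.array([c*g[0]+sn*g[1],-sn*g[0]+c*g[1]])
    dd=(q-g)*100; print(k,round(a,3),'ty %.2f tz %.2f'%(dd[0]-prev[0],-(dd[1]-prev[1]))); prev=dd
E
```

```text
t 4.00 tcp [ 0.4877 -0.122   0.1735] tx [ 0.002  1.    -0.001] ty [ 1.    -0.002 -0.   ] tz [-0.    -0.001 -1.   ] F [-5.27 -0.38  5.73] w 0.01 q [-0.24  0.29 -0.12  1.16 -0.    1.33]
[-0.19033992  0.05854991]
1 0.066 ty 0.43 tz -1.24
2 0.132 ty 0.51 tz -1.21
3 0.198 ty 0.59 tz -1.18
4 0.264 ty 0.66 tz -1.13
5 0.33 ty 0.74 tz -1.09
6 0.396 ty 0.81 tz -1.04
7 0.462 ty 0.87 tz -0.98
8 0.528 ty 0.94 tz -0.92
9 0.594 ty 1.00 tz -0.86
10 0.66 ty 1.05 tz -0.79
11 0.726 ty 1.10 tz -0.72
12 0.792 ty 1.14 tz -0.65
13 0.858 ty 1.18 tz -0.57
14 0.924 ty 1.22 tz -0.49
15 0.99 ty 1.25 tz -0.41
16 1.056 ty 1.27 tz -0.32
17 1.122 ty 1.29 tz -0.24
18 1.188 ty 1.31 tz -0.15
19 1.254 ty 1.31 tz -0.07
20 1.32 ty 1.31 tz 0.02
```

Call:
play_rows(targets=[[[0, 0.43, -1.24, 0, 0, 0, 1], [0, 0.51, -1.21, 0, 0, 0, 1], [0, 0.59, -1.18, 0, 0, 0, 1], [0, 0.66, -1.13, 0, 0, 0, 1], [0, 0.74, -1.09, 0, 0, 0, 1], [0, 0.81, -1.04, 0, 0, 0, 1]]])

```text
time: 4.6
tcp_pos: [0.5209, -0.1215, 0.2404]
ee_rot: [-2.218, -2.212, 0.011]
force: [-13.7, 0.9, 4.3]
width: 0.0096
```

```bash
python3 - <<'E'
from h import *
s,R=st(); snap('side','s2')
E
```

```text
t 4.60 tcp [ 0.5209 -0.1215  0.2404] tx [0.002 1.    0.001] ty [ 1.    -0.002 -0.011] tz [-0.011  0.001 -1.   ] F [-13.71   0.91   4.29] w 0.0096 q [-0.23  0.32  0.1   1.36 -0.    1.35]
```

View pics/s2.png

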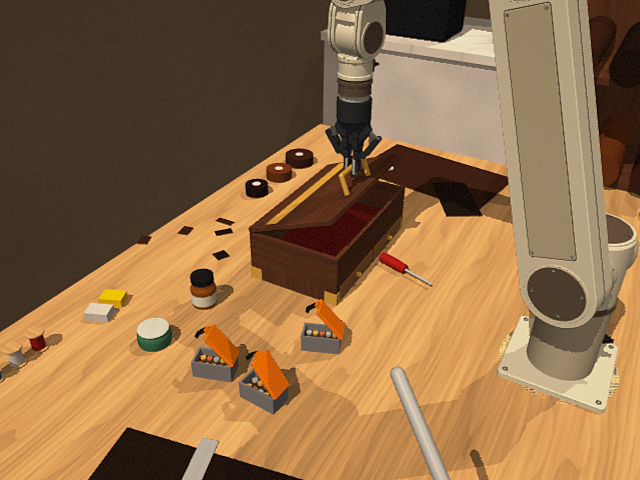

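The lid is rising in the grip, with the handle near (345,180). I'll carry on along the arc.

Call:
play_rows(targets=[[[0, 0.87, -0.98, 0, 0, 0, 1], [0, 0.94, -0.92, 0, 0, 0, 1], [0, 1.0, -0.86, 0, 0, 0, 1], [0, 1.05, -0.79, 0, 0, 0, 1], [0, 1.1, -0.72, 0, 0, 0, 1], [0, 1.14, -0.65, 0, 0, 0, 1], [0, 1.18, -0.57, 0, 0, 0, 1], [0, 1.22, -0.49, 0, 0, 0, 1], [0, 1.25, -0.41, 0, 0, 0, 1], [0, 1.27, -0.32, 0, 0, 0, 1], [0, 1.29, -0.24, 0, 0, 0, 1]]])

```text
time: 5.75
tcp_pos: [0.6482, -0.1195, 0.3148]
ee_rot: [-2.221, -2.221, -0.007]
force: [-6.8, 5.3, 9.7]
width: 0.0098
```

```bash
python3 - <<'E'
from h import *
s,R=st(); snap('side','s3')
E
```

```text
t 5.75 tcp [ 0.6482 -0.1195  0.3148] tx [0.    1.    0.004] ty [ 1.    -0.     0.003] tz [ 0.003  0.004 -1.   ] F [-6.82  5.32  9.72] w 0.0098 q [-0.18  0.58  0.69  1.68  0.    1.39]
```

View pics/s3.png

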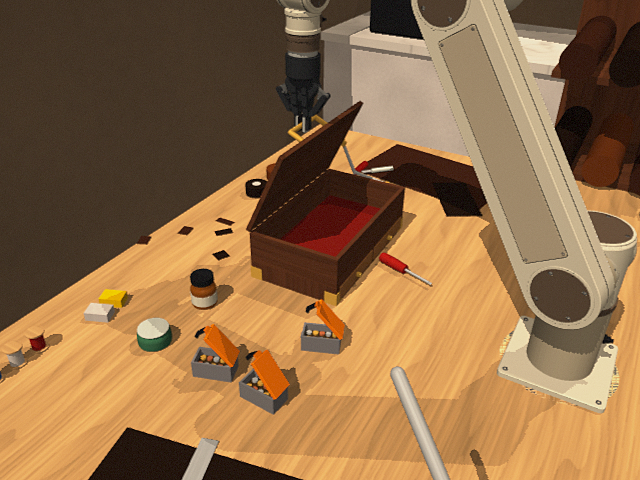

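Call:
play_rows(targets=[[[0, 1.3, -0.15, 0, 0, 0, 1], [0, 1.3, -0.07, 0, 0, 0, 1], [0, 1.2, 0.02, 0, 0, 0, 1], [0, 0.8, 0.1, 0, 0, 0, 1], [0, 0, 0, 0, 0, 0, 1], [0, 0, 0, 0, 0, 0, 1]]])

```text
time: 6.4
tcp_pos: [0.6974, -0.1187, 0.3144]
ee_rot: [2.218, 2.221, 0.015]
force: [2.5, 6.6, 4.0]
width: 0.0099
```

```bash
python3 - <<'E'
from h import *
s,R=st(); snap('side','s4')
im=cv2.imread('pics/s4.png')[60:320,220:440]; cv2.imwrite('pics/s4c.png',cv2.resize(im,None,fx=2.2,fy=2.2))
E
```

```text
t 6.40 tcp [ 0.6974 -0.1187  0.3144] tx [-0.001  1.     0.005] ty [1.    0.001 0.009] tz [ 0.009  0.005 -1.   ] F [2.54 6.59 4.02] w 0.0099 q [-0.17  0.72  0.94  1.78  0.01  1.4 ]
```

View pics/s4c.png

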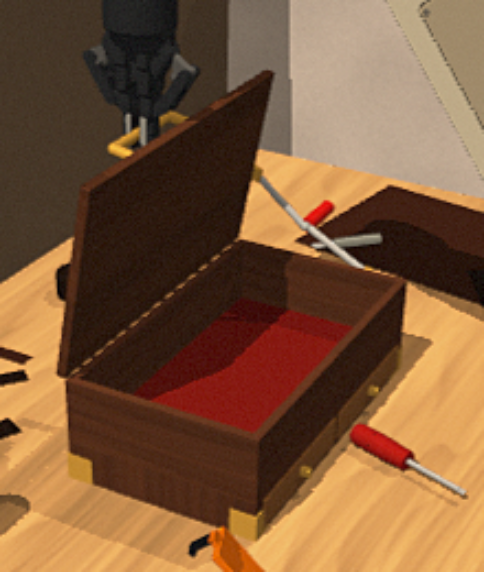

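Call:
play_rows(targets=[[[0, 0, 0, 0, 0, 0, 0.4], [0, 0, 0, 0, 0, 0, 0.4], [0, 0, 0, 0, 0, 0, 0.4], [0, 0, 0, 0, 0, 0, 0.4], [0, 0, -1, 0, 0, 0, 0.4], [0, 0, -2, 0, 0, 0, 0.4], [0, 0, -2, 0, 0, 0, 0.4], [0, 0, -2, 0, 0, 0, 0.4]]])

```text
time: 7.25
tcp_pos: [0.6901, -0.1219, 0.3783]
ee_rot: [2.222, 2.216, 0.003]
force: [35.1, -6.6, 12.1]
width: 0.0257
```

```bash
python3 - <<'E'
from h import *
s,R=st(); im,d,c=snap('side','s5')
P=pts(d,c);H=hsv(im)
m=((H[...,0]<6)|(H[...,0]>175))&(H[...,1]>200)&(H[...,2]>120)&(d>0)&(P[...,2]>.1)
print('bar',P[m].mean(0),m.sum(), np.percentile(P[m],[2,98],axis=0))
im=cv2.imread('pics/s5.png')[60:320,220:440]; cv2.imwrite('pics/s5c.png',cv2.resize(im,None,fx=2.2,fy=2.2))
E
```

```text
t 7.25 tcp [ 0.6901 -0.1219  0.3783] tx [ 0.003  1.    -0.001] ty [ 1.    -0.003  0.004] tz [ 0.004 -0.001 -1.   ] F [35.09 -6.62 12.11] w 0.0257 q [-0.17  0.8   1.28  2.04 -0.    1.4 ]
bar [ 0.58629687 -0.35223754  0.1710058 ] 64 [[ 0.57980405 -0.38059303  0.16609589]
 [ 0.59351885 -0.32482532  0.17479923]]
```

View pics/s5c.png

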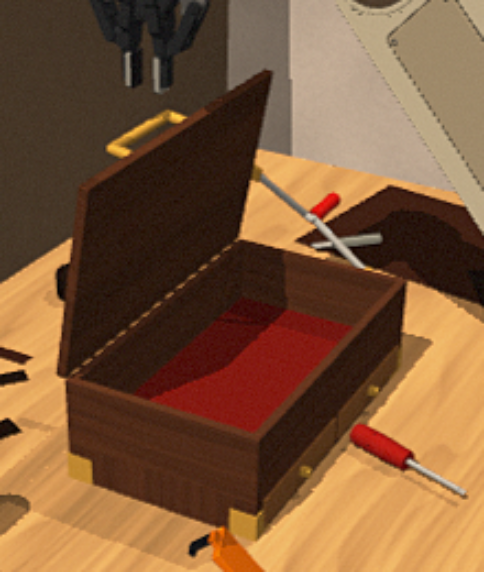

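Call:
play_rows(targets=[[[0, -0.5, 0, 0, 0, 0, 0.4], [0, -1.5, 0, 0, 0, 0, 0.4]]])

```text
time: 7.5
tcp_pos: [0.6717, -0.1219, 0.3762]
ee_rot: [2.221, 2.216, 0.004]
force: [0.0, -0.5, -0.7]
width: 0.0253
```

Call:
play_rows(targets=[[[0, -3, 0, 0, 0, 0, 1], [0, -4, 0, 0, 0, 0, 1], [0, -4, 0, 0, 0, 0, 1], [0, -4, 0, 0, 0, 0, 1], [2, -3, 2, 0, 0, -0.14, 1], [0, 0, 0, 0, 0, -0.14, 1], [0, 0, 0, 0, 0, -0.14, 1], [0, 0, 0, 0, 0, -0.14, 1], [0, 0, 0, 0, 0, -0.14, 1], [0, 0, 0, 0, 0, -0.14, 1], [0, 0, 0, 0, 0, -0.14, 1], [0, 0, 0, 0, 0, -0.14, 1], [0, 0, 0, 0, 0, -0.14, 1], [0, 0, 0, 0, 0, -0.14, 1], [0, 0, 0, 0, 0, -0.14, 1], [0, 0, 0, 0, 0, -0.14, 1], [0, 0, 0, 0, 0, -0.14, 1], [0, 0, 0, 0, 0, -0.12, 1]]])

```text
time: 9.3
tcp_pos: [0.4909, -0.1015, 0.3574]
ee_rot: [-0.58, 3.082, -0.003]
force: [-0.8, 0.9, 0.2]
width: 0.0002
```

```bash
cat >> h.py <<'E'
def opencases(n):
    v=[x for x in cases([load(n)]) if .75<np.arctan(x[2])<1.0 and x[0][4]>250 and x[0][4]<1500]
    for s,mu,g,a,Q in v:
        u=np.array([np.cos(np.radians(a)),np.sin(np.radians(a))]); n_=np.array([-u[1],u[0]])
        t=(Q[:,:2]-mu[:2])@u; w=(Q[:,:2]-mu[:2])@n_
        # outer-face points fit: z -> t ; use z=.041 as hinge line outer
        k=np.polyfit(Q[:,2],t,1); th=np.polyval(k,.041)+.0063; wm=np.percentile(w,[2,98]).mean()
        hp=mu[:2]+th*u+wm*n_; print(s,'hinge',hp.round(4),'centre',(hp+.038*u).round(4),'u deg',round(a,1),'th',np.arctan(g).round(3))
E
python3 - <<'E'
from h import *
st(); snap('top','t6'); opencases('top0'); opencases('t6')
E
```

```text
t 9.30 tcp [ 0.4909 -0.1015  0.3574] tx [-0.932 -0.363 -0.005] ty [-0.363  0.932 -0.003] tz [ 0.006 -0.001 -1.   ] F [-0.78  0.92  0.21] w 0.0002 q [-0.2   0.22  0.27  1.61  0.   -0.58]
[136, 227, 33, 32, 593] hinge [0.5248 0.3429] centre [0.5607 0.3554] u deg 19.2 th 0.889
[129, 285, 26, 28, 476] hinge [0.406  0.3655] centre [0.444  0.3634] u deg -3.1 th 0.883
[215, 296, 31, 28, 521] hinge [0.3878 0.176 ] centre [0.4231 0.1901] u deg 21.8 th 0.883
[136, 227, 32, 32, 562] hinge [0.524  0.3436] centre [0.5601 0.3555] u deg 18.3 th 0.886
[129, 286, 26, 27, 459] hinge [0.406  0.3657] centre [0.4439 0.3636] u deg -3.2 th 0.883
[215, 296, 31, 28, 516] hinge [0.3884 0.1758] centre [0.4236 0.19  ] u deg 22.1 th 0.884
```

View pics/t6.png

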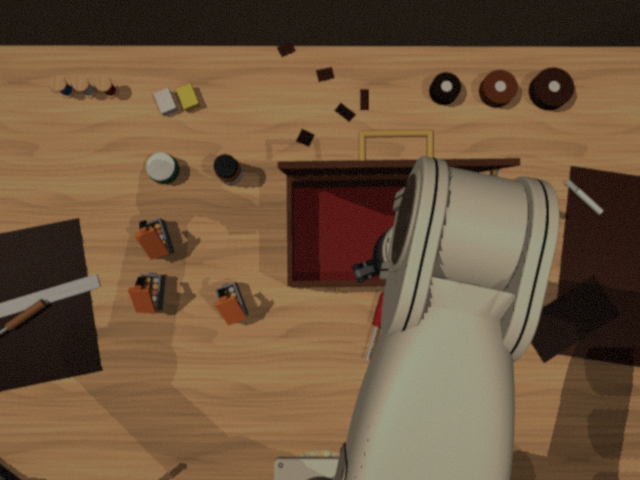

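```bash
python3 - <<'E'
from h import *
go([.411,.185,.14],202)
E
```

```text
t 9.35 tcp [ 0.4909 -0.1014  0.3574] tx [-0.931 -0.366 -0.005] ty [-0.366  0.931 -0.003] tz [ 0.006 -0.001 -1.   ] F [-0.33 -0.27 -0.31] w 0.0001 q [-0.2   0.22  0.27  1.61  0.   -0.58]
shift cm [-2.94 29.65 21.66]
turn [-0.0032  0.005  -0.0094]
```

Call:
play_rows(targets=[[[-0.4, 3.7, 0.7, 0, 0, 0, 1], [-0.4, 3.7, 0.7, 0, 0, 0, 1], [-0.4, 3.7, 0.7, 0, 0, 0, 1], [-0.4, 3.7, 0.7, 0, 0, 0, 1], [-0.4, 3.7, 0.7, 0, 0, 0, 1], [-0.4, 3.7, 0.7, 0, 0, 0, 1], [-0.4, 3.7, 0.7, 0, 0, 0, 1], [-0.1, 3.7, 0.7, 0, 0, 0, 1], [0, 0, 3, 0, 0, 0, 1], [0, 0, 3, 0, 0, 0, 1], [0, 0, 3, 0, 0, 0, 1], [0, 0, 3, 0, 0, 0, 1], [0, 0, 2.5, 0, 0, 0, 1], [0, 0, 0, 0, 0, 0, 1]]])

```text
time: 10.75
tcp_pos: [0.41, 0.1842, 0.1527]
ee_rot: [0.57, -3.087, 0.005]
force: [-1.0, 0.8, 0.1]
width: 0.0001
```

```bash
python3 - <<'E'
from h import *
go([.411,.185,.14],202)
im,d,c=snap('wrist','w7')
E
```

```text
t 10.75 tcp [0.41   0.1842 0.1527] tx [-0.934 -0.357  0.003] ty [-0.357  0.934 -0.003] tz [-0.001 -0.004 -1.   ] F [-0.95  0.8   0.07] w 0.0001 q [ 0.42  0.21 -0.29  1.08 -0.    0.06]
shift cm [-0.13  0.04  1.27]
turn [-0.0029 -0.0026 -0.0188]
```

View pics/w7.png

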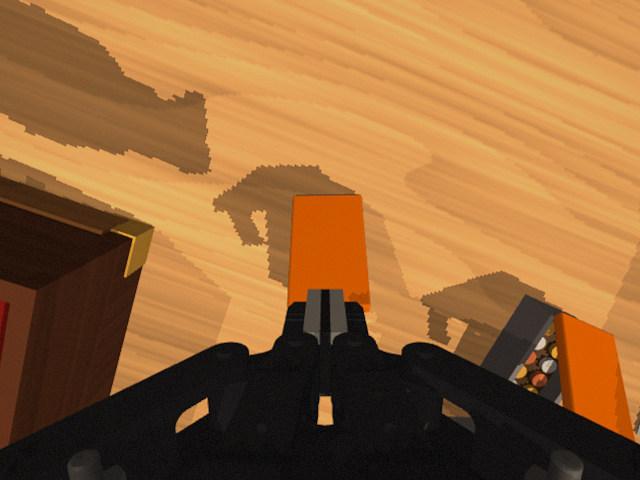

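Call:
play_rows(targets=[[[-0.1, 0, 2.5, 0, 0, 0, 1], [0, 0, 1.8, 0, 0, 0, 1], [-0.5, 0, 0.4, 0, 0, 0, 1], [-0.6, 0, 0.4, 0, 0, 0, 1], [-0.5, 0, 0.5, 0, 0, 0, 1], [-0.4, 0, 0.5, 0, 0, 0, 1], [-0.35, 0, 0.6, 0, 0, 0, 1], [-0.3, 0, 0.6, 0, 0, 0, 1], [-0.25, 0, 0.6, 0, 0, 0, 1], [-0.2, 0, 0.65, 0, 0, 0, 1], [-0.1, 0, 0.4, 0, 0, 0, 1]]])

```text
time: 11.9
tcp_pos: [0.4434, 0.1971, 0.0656]
ee_rot: [-0.573, 3.085, -0.003]
force: [-0.3, 0.5, 0.2]
width: 0.0006
```

```bash
python3 - <<'E'
from h import *
st(); snap('side','s8')
im=cv2.imread('pics/s8.png')[220:440,160:380]; cv2.imwrite('pics/s8c.png',cv2.resize(im,None,fx=2.5,fy=2.5))
E
```

```text
t 11.90 tcp [0.4434 0.1971 0.0656] tx [-0.933 -0.359 -0.003] ty [-0.359  0.933 -0.003] tz [ 0.004 -0.001 -1.   ] F [-0.34  0.46  0.17] w 0.0006 q [ 0.42  0.37 -0.32  0.87 -0.    0.05]
```

View pics/s8c.png

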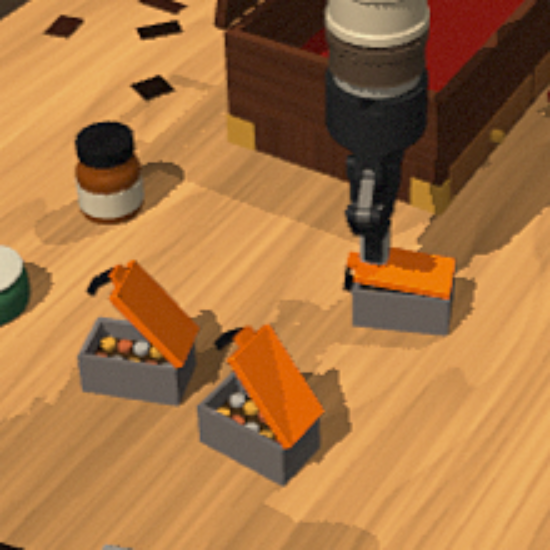

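Call:
play_rows(targets=[[[-0.1, 0, 0.4, 0, 0, 0, 1], [0, 0, 0.4, 0, 0, 0, 1], [0, 0, 0.2, 0, 0, 0, 1], [0, 0, 0, 0, 0, 0, 1]]])

```text
time: 12.35
tcp_pos: [0.4448, 0.1977, 0.0569]
ee_rot: [-0.573, 3.084, -0.002]
force: [-1.6, -1.0, 5.9]
width: 0.0
```

Call:
play_rows(targets=[[[0, 0, 0.2, 0, 0, 0, 1], [0, 0, 0.1, 0, 0, 0, 1], [0, 0, 0, 0, 0, 0, 1]]])

```text
time: 12.65
tcp_pos: [0.445, 0.1977, 0.055]
ee_rot: [-0.572, 3.083, -0.002]
force: [-2.7, -1.9, 13.1]
width: 0.0002
```

Call:
play_rows(targets=[[[0, 0, -2, 0, 0, 0, 1], [0, 0, -3, 0, 0, 0, 1], [0, 0, -3, 0, 0, 0, 1]]])

```text
time: 12.95
tcp_pos: [0.4435, 0.1972, 0.1338]
ee_rot: [-0.573, 3.086, -0.003]
force: [1.2, -0.1, 0.3]
width: -0.0
```

```bash
python3 - <<'E'
from h import *
st(); snap('side','s9'); snap('top','t9'); opencases('t9')
im=cv2.imread('pics/s9.png')[220:440,160:380]; cv2.imwrite('pics/s9c.png',cv2.resize(im,None,fx=2.5,fy=2.5))
E
```

```text
t 12.95 tcp [0.4435 0.1972 0.1338] tx [-0.933 -0.359 -0.002] ty [-0.359  0.933 -0.003] tz [ 0.003 -0.002 -1.   ] F [ 1.15 -0.1   0.25] w -0.0 q [ 0.42  0.29 -0.23  1.05 -0.    0.05]
[136, 227, 26, 26, 369] hinge [0.5235 0.3426] centre [0.5596 0.3546] u deg 18.4 th 0.853
```

View pics/s9c.png

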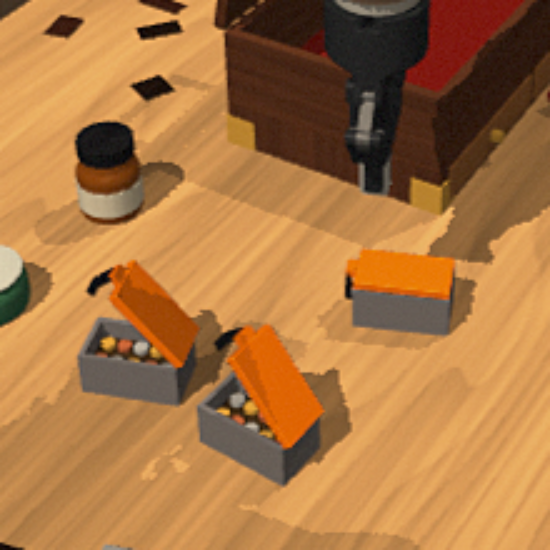

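```bash
python3 - <<'E'
from h import *
go([.431,.3645,.15],176.5)
E
```

```text
t 13.05 tcp [0.4468 0.1988 0.1374] tx [-0.933 -0.359 -0.012] ty [-0.359  0.933 -0.002] tz [ 0.012  0.003 -1.   ] F [ 0.61 -0.28 -0.08] w -0.0002 q [ 0.42  0.29 -0.23  1.04 -0.    0.05]
shift cm [-4.49 16.03 -1.23]
turn [0.0006 0.0126 0.4283]
```

Call:
play_rows(targets=[[[-0.7, 2.7, -0.6, 0, 0, 0, 1], [-0.8, 2.7, -0.6, 0, 0, 0, 1], [-0.8, 2.7, 0, 0, 0, 0, 1], [-0.8, 2.7, 0, 0, 0, 0, 1], [-0.7, 2.7, 0, 0, 0, 0, 1], [-0.7, 2.55, 0, 0, 0, 0, 1], [0, 0, 0, 0, 0, 0.14, 1], [0, 0, 0, 0, 0, 0.14, 1], [0, 0, 0, 0, 0, 0.14, 1], [0, 0, 0, 0, 0, 0, 1]]])

```text
time: 14.05
tcp_pos: [0.4279, 0.3633, 0.1441]
ee_rot: [0.082, 3.137, -0.003]
force: [0.2, 0.2, -0.2]
width: 0.0001
```

```bash
python3 - <<'E'
from h import *
go([.431,.3645,.14],176.5)
im,d,c=snap('wrist','w10')
E
```

```text
t 14.05 tcp [0.4279 0.3633 0.1441] tx [-0.999  0.052 -0.003] ty [ 0.052  0.999 -0.002] tz [ 0.003 -0.002 -1.   ] F [ 0.16  0.21 -0.25] w 0.0001 q [ 0.71  0.42 -0.01  1.14 -0.    0.76]
shift cm [-0.3   0.14  0.41]
turn [-0.0018  0.0035  0.0089]
```

View pics/w10.png

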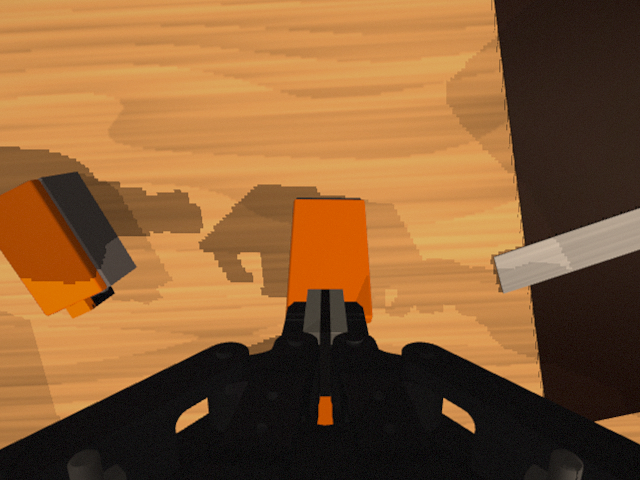

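Call:
play_rows(targets=[[[-0.3, 0.1, 2.0, 0, 0, 0, 1], [0, 0, 1.6, 0, 0, 0, 1], [-0.5, 0, 0.4, 0, 0, 0, 1], [-0.6, 0, 0.4, 0, 0, 0, 1], [-0.5, 0, 0.5, 0, 0, 0, 1], [-0.4, 0, 0.5, 0, 0, 0, 1], [-0.35, 0, 0.6, 0, 0, 0, 1], [-0.3, 0, 0.6, 0, 0, 0, 1], [-0.25, 0, 0.6, 0, 0, 0, 1], [-0.2, 0, 0.65, 0, 0, 0, 1], [-0.1, 0, 0.4, 0, 0, 0, 1], [-0.1, 0, 0.4, 0, 0, 0, 1], [0, 0, 0.3, 0, 0, 0, 1], [0, 0, 0, 0, 0, 0, 1]]])

```text
time: 15.5
tcp_pos: [0.465, 0.3627, 0.0566]
ee_rot: [0.083, 3.135, -0.001]
force: [-2.0, -1.1, 7.0]
width: 0.0
```

Call:
play_rows(targets=[[[0, 0, 0.2, 0, 0, 0, 1], [0, 0, 0, 0, 0, 0, 1]]])

```text
time: 15.7
tcp_pos: [0.4651, 0.3628, 0.0557]
ee_rot: [0.083, 3.135, 0.0]
force: [-3.0, -3.1, 11.7]
width: -0.0003
```

Call:
play_rows(targets=[[[0, 0, -2, 0, 0, 0, 1], [0, 0, -3, 0, 0, 0, 1], [0, 0, -4, 0, 0, 0, 1]]])

```text
time: 16.0
tcp_pos: [0.463, 0.3616, 0.1427]
ee_rot: [0.083, 3.14, -0.006]
force: [1.4, 0.0, 0.3]
width: -0.0001
```

```bash
python3 - <<'E'
from h import *
snap('side','s11'); snap('top','t11'); opencases('t11')
go([.5475,.3505,.15],198.5)
im=cv2.imread('pics/s11.png')[220:440,160:380]; cv2.imwrite('pics/s11c.png',cv2.resize(im,None,fx=2.5,fy=2.5))
E
```

```text
[135, 227, 34, 31, 592] hinge [0.5248 0.3428] centre [0.5608 0.3549] u deg 18.6 th 0.886
t 16.10 tcp [0.4673 0.365  0.1499] tx [-0.999  0.053 -0.013] ty [0.053 0.999 0.007] tz [ 0.013  0.006 -1.   ] F [ 0.77 -0.43 -0.11] w 0.0002 q [ 0.66  0.47  0.08  1.17 -0.    0.72]
shift cm [-8.08 -1.03  0.09]
turn [ 0.0041  0.0141 -0.3755]
```

View pics/s11c.png

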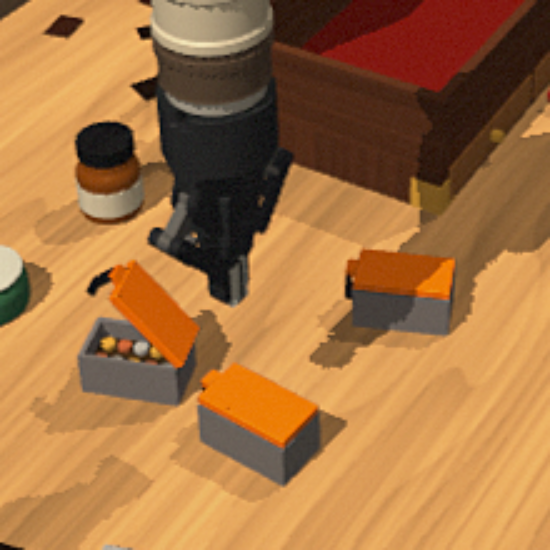

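Second is shut (260,400 in the crop). Now the third.

Call:
play_rows(targets=[[[-2.7, -0.4, 0, 0, 0, 0, 1], [-2.7, -0.3, 0, 0, 0, 0, 1], [-2.7, -0.3, 0, 0, 0, 0, 1], [0, 0, 0, 0, 0, -0.125, 1], [0, 0, 0, 0, 0, -0.125, 1], [0, 0, 0, 0, 0, -0.125, 1], [0, 0, 0, 0, 0, 0, 1]]])

```text
time: 16.8
tcp_pos: [0.5445, 0.3481, 0.1433]
ee_rot: [-0.503, 3.098, -0.003]
force: [0.3, 0.3, -0.1]
width: 0.0002
```

```bash
python3 - <<'E'
from h import *
go([.548,.3507,.14],198.5)
im,d,c=snap('wrist','w12')
E
```

```text
t 16.80 tcp [0.5445 0.3481 0.1433] tx [-0.949 -0.316 -0.003] ty [-0.316  0.949 -0.003] tz [ 0.004 -0.002 -1.   ] F [ 0.33  0.34 -0.1 ] w 0.0002 q [ 0.57  0.58  0.26  1.24 -0.    0.25]
shift cm [-0.41  0.13  0.33]
turn [-0.0026  0.0028 -0.001 ]
```

View pics/w12.png

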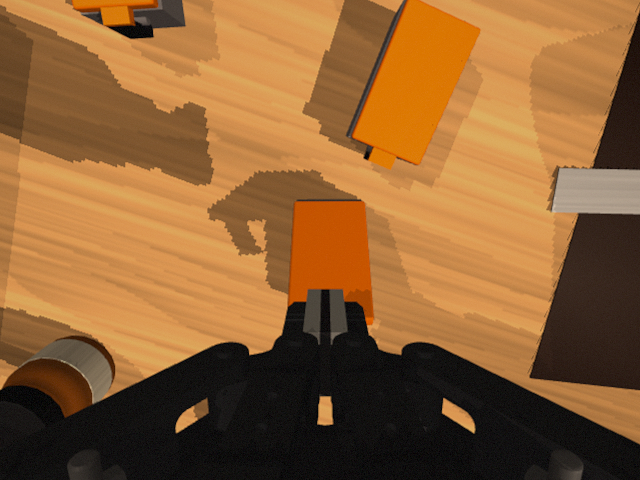

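Call:
play_rows(targets=[[[-0.4, 0.1, 1.9, 0, 0, 0, 1], [0, 0, 1.6, 0, 0, 0, 1], [-0.5, 0, 0.4, 0, 0, 0, 1], [-0.6, 0, 0.4, 0, 0, 0, 1], [-0.5, 0, 0.5, 0, 0, 0, 1], [-0.4, 0, 0.5, 0, 0, 0, 1], [-0.35, 0, 0.6, 0, 0, 0, 1], [-0.3, 0, 0.6, 0, 0, 0, 1], [-0.25, 0, 0.6, 0, 0, 0, 1], [-0.2, 0, 0.65, 0, 0, 0, 1], [-0.1, 0, 0.4, 0, 0, 0, 1], [-0.1, 0, 0.4, 0, 0, 0, 1], [0, 0, 0.4, 0, 0, 0, 1], [0, 0, 0, 0, 0, 0, 1]]])

```text
time: 18.25
tcp_pos: [0.5802, 0.3611, 0.0563]
ee_rot: [-0.503, 3.096, -0.002]
force: [-2.9, -2.0, 8.6]
width: -0.0001
```

Call:
play_rows(targets=[[[0, 0, 0.2, 0, 0, 0, 1], [0, 0, 0, 0, 0, 0, 1]]])

```text
time: 18.45
tcp_pos: [0.5803, 0.3611, 0.0556]
ee_rot: [-0.503, 3.095, -0.001]
force: [-3.7, -2.4, 11.8]
width: -0.0001
```

Call:
play_rows(targets=[[[0, 0, -2, 0, 0, 0, 1], [0, 0, -3, 0, 0, 0, 1], [0, 0, -4, 0, 0, 0, 1], [4.5, 0, -1, 0, 0, 0, -1], [4.5, 0, 0, 0, 0, 0, -1], [4.5, 0, 0, 0, 0, 0, -1], [4.5, 0, 0, 0, 0, 0, -1]]])

```text
time: 19.15
tcp_pos: [0.407, 0.3033, 0.1521]
ee_rot: [-0.503, 3.096, -0.002]
force: [-0.0, 1.3, 0.3]
width: 0.0582
```

```bash
cat >> h.py <<'E'
def shut(n,zt=.044,lo=.038,hi=.052,ymin=.09):
    """closed covers: orange pixels, ray cast onto plane z=zt"""
    im,d,c=load(n);H=hsv(im);P=pts(d,c)
    m=((H[...,0]<20)&(H[...,1]>150)&(H[...,2]>90)&(d>0)&(P[...,2]>lo)&(P[...,2]<hi)).astype('uint8')
    k,l,s,ce=cv2.connectedComponentsWithStats(m)
    R=np.asarray(c['R']);C=-R.T@c['t']
    for i in range(1,k):
        if s[i,4]<200: continue
        v,u=np.nonzero(l==i)
        r=np.c_[(u-c['cx'])/c['fx'],(v-c['cy'])/c['fy'],np.ones(len(u))]@R
        X=C+r*((zt-C[2])/r[:,2])[:,None]
        (cx,cy),(w,h),a=cv2.minAreaRect((X[:,:2]*1000).astype('f4'))
        ang=a if w>h else a-90
        if abs(max(w,h)-80)>12 and abs(min(w,h)-42)>8: continue
        print(s[i].tolist(),'c %.1f %.1f'%(cx,cy),'size %.1f %.1f'%(max(w,h),min(w,h)),'axis deg %.1f'%ang,'zmed %.4f'%np.median(P[...,2][l==i]))
E
python3 - <<'E'
from h import *
st();snap('side','s13'); snap('top','t13'); shut('t13'); print(); shut('s13')
im=cv2.imread('pics/s13.png')[220:440,160:380]; cv2.imwrite('pics/s13c.png',cv2.resize(im,None,fx=2.5,fy=2.5))
E
```

```text
t 19.15 tcp [0.407  0.3033 0.1521] tx [-0.949 -0.317 -0.004] ty [-0.316  0.949 -0.002] tz [ 0.005 -0.001 -1.   ] F [-0.05  1.25  0.34] w 0.0582 q [ 0.64  0.31 -0.15  1.11 -0.    0.32]
[140, 216, 29, 41, 743] c 562.7 355.7 size 84.8 42.9 axis deg 18.7 zmed 0.0438
[137, 270, 23, 33, 527] c 455.8 363.0 size 66.3 43.0 axis deg -3.1 zmed 0.0439
[215, 281, 31, 42, 756] c 426.0 191.5 size 83.4 42.3 axis deg 21.7 zmed 0.0438

[300, 320, 42, 20, 644] c 421.3 194.0 size 82.4 49.0 axis deg 20.7 zmed 0.0445
[190, 344, 47, 23, 764] c 559.1 358.2 size 85.5 47.7 axis deg 17.8 zmed 0.0446
[240, 365, 48, 34, 874] c 443.7 365.9 size 85.7 46.3 axis deg -3.8 zmed 0.0445
```

View pics/s13c.png

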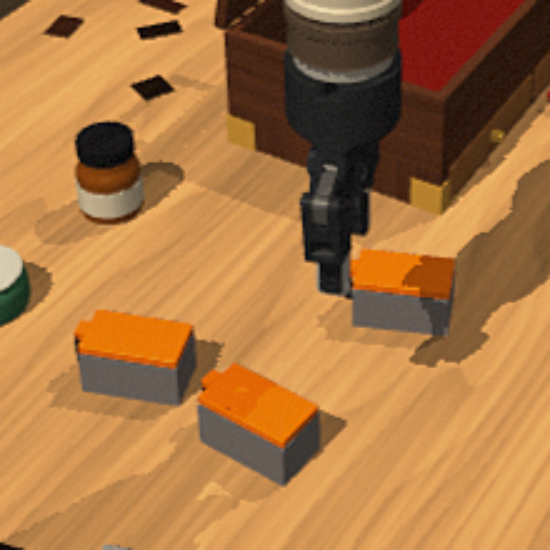

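View pics/t13.png

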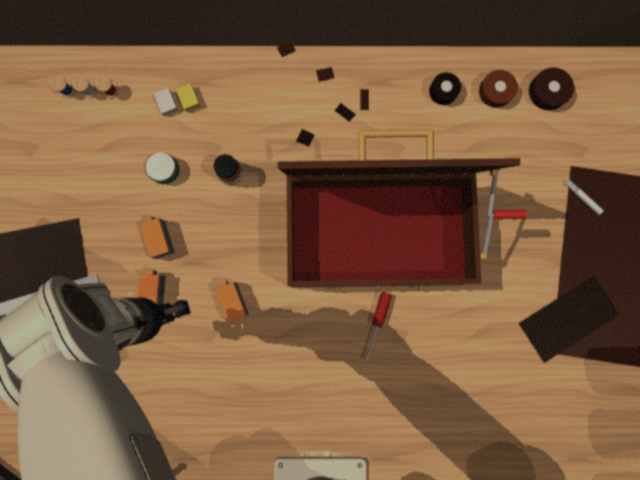

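```bash
python3 - <<'E'
from h import *
go([.4225,.1905,.12],201.5)
E
```

```text
t 19.25 tcp [0.4007 0.2996 0.15  ] tx [-0.948 -0.319  0.007] ty [-0.319  0.948 -0.005] tz [-0.005 -0.007 -1.   ] F [ 0.25  0.71 -0.2 ] w 0.0724 q [ 0.64  0.31 -0.16  1.11 -0.    0.32]
shift cm [  1.39 -11.02   3.07]
turn [-0.0053 -0.0071 -0.051 ]
```

Call:
play_rows(targets=[[[0.4, -2.8, 0.5, 0, 0, 0, -1], [0.4, -2.8, 0.5, 0, 0, 0, -1], [0.4, -2.7, 0.5, 0, 0, 0, -1], [0.2, -2.7, 0.5, 0, 0, 0, -1], [0, 0, 0.5, 0, 0, -0.05, -1], [0, 0, 0, 0, 0, 0, -1]]])

```text
time: 19.85
tcp_pos: [0.4306, 0.1944, 0.1269]
ee_rot: [-0.578, 3.084, -0.003]
force: [-0.3, -0.5, -0.1]
width: 0.0855
```

```bash
python3 - <<'E'
from h import *
snap('wrist','w14'); shut('w14')
go([.4225,.1905,.026],201.5)
E
```

```text
[284, 169, 79, 146, 10315] c 424.9 189.7 size 83.5 41.6 axis deg 21.6 zmed 0.0434
[546, 302, 94, 83, 4637] c 427.9 359.9 size 47.6 45.8 axis deg -3.4 zmed 0.0431
t 19.90 tcp [0.4307 0.195  0.1272] tx [-0.932 -0.362 -0.004] ty [-0.362  0.932 -0.002] tz [ 0.004 -0.001 -1.   ] F [-0.24  0.48  0.76] w 0.0856 q [ 0.43  0.27 -0.28  1.02 -0.    0.06]
shift cm [ 0.96 -0.1  10.12]
turn [-0.0024  0.0037 -0.0047]
```

View pics/w14.png

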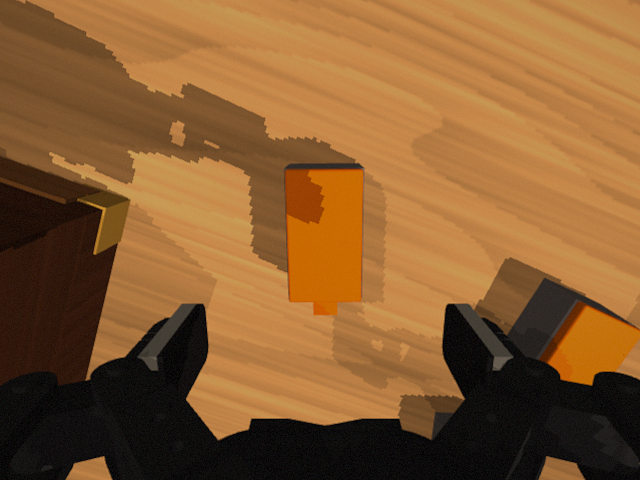

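Call:
play_rows(targets=[[[1.1, -0.2, 2, 0, 0, 0, -1], [0, 0, 3, 0, 0, 0, -1], [0, 0, 3, 0, 0, 0, -1], [0, 0, 1.7, 0, 0, 0, -1], [0, 0, 0.3, 0, 0, 0, -1], [0, 0, 0, 0, 0, 0, 1], [0, 0, 0, 0, 0, 0, 1], [0, 0, 0, 0, 0, 0, 1], [0, 0, 0, 0, 0, 0, 1], [0, 0, 0, 0, 0, 0, 1], [0, 0, 0, 0, 0, 0, 1]]])

```text
time: 21.0
tcp_pos: [0.4228, 0.1901, 0.0289]
ee_rot: [-0.58, 3.08, -0.001]
force: [-0.4, 1.2, 5.2]
width: 0.0427
```

Call:
play_rows(targets=[[[0, 0, -2, 0, 0, 0, 1], [0, 0, -4, 0, 0, 0, 1], [0, 0, -4, 0, 0, 0, 1], [0, 0, -4, 0, 0, 0, 1], [0, 0, -4, 0, 0, 0, 1]]])

```text
time: 21.5
tcp_pos: [0.4199, 0.1891, 0.2088]
ee_rot: [-0.58, 3.084, -0.003]
force: [0.3, 0.2, -2.9]
width: 0.0426
```

```bash
python3 - <<'E'
from h import *
snap('side','s15')
go([.535,-.235,.2],180)
im=cv2.imread('pics/s15.png')[150:440,160:440]; cv2.imwrite('pics/s15c.png',cv2.resize(im,None,fx=2,fy=2))
E
```

```text
t 21.55 tcp [0.4233 0.1906 0.2158] tx [-0.931 -0.363 -0.015] ty [-0.363  0.932 -0.002] tz [ 0.015  0.004 -1.   ] F [2.29 0.91 1.79] w 0.0427 q [ 0.42  0.17 -0.16  1.22 -0.    0.05]
shift cm [  5.09 -43.71   1.59]
turn [0.0008 0.0153 0.372 ]
```

View pics/s15c.png

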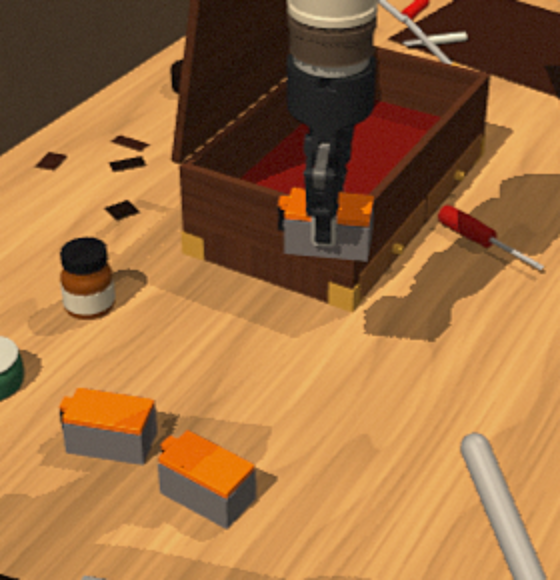

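Call:
play_rows(targets=[[[0.42, -3.64, 0, 0, 0, 0, 1], [0.42, -3.64, 0, 0, 0, 0, 1], [0.42, -3.64, 0, 0, 0, 0, 1], [0.42, -3.64, 0, 0, 0, 0, 1], [0.42, -3.64, 0, 0, 0, 0, 1], [0.42, -3.64, 0, 0, 0, 0, 1], [0.42, -3.64, 0, 0, 0, 0, 1], [0.42, -3.64, 0, 0, 0, 0, 1], [0.42, -3.64, 0, 0, 0, 0, 1], [0.42, -3.64, 0, 0, 0, 0, 1], [0.42, -3.64, 0, 0, 0, 0, 1], [0.42, -3.64, 0, 0, 0, 0, 1], [0, 0, 0, 0, 0, 0.124, 1], [0, 0, 0, 0, 0, 0.124, 1], [0, 0, 0, 0, 0, 0.124, 1], [0, 0, 0, 0, 0, 0, 1]]])

```text
time: 23.15
tcp_pos: [0.5319, -0.2358, 0.2073]
ee_rot: [0.0, 3.139, -0.0]
force: [-0.3, 0.0, -2.8]
width: 0.0424
```

```bash
python3 - <<'E'
from h import *
go([.535,-.235,.075],180)
snap('side','s16')
E
```

```text
t 23.15 tcp [ 0.5319 -0.2358  0.2073] tx [-1.     0.    -0.003] ty [ 0.  1. -0.] tz [ 0.003 -0.    -1.   ] F [-0.3   0.02 -2.77] w 0.0424 q [-0.42  0.42  0.16  1.31  0.   -0.42]
shift cm [-0.27  0.08 13.23]
turn [-0.0002  0.003  -0.0001]
```

View pics/s16.png

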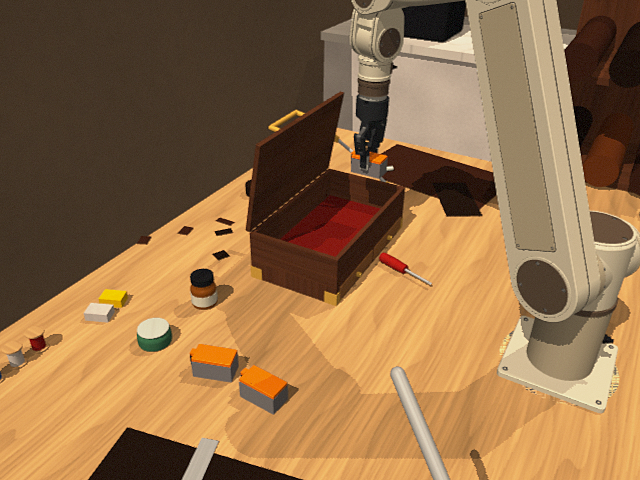

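Call:
play_rows(targets=[[[0, 0, 3, 0, 0, 0, 1], [0, 0, 3, 0, 0, 0, 1], [0, 0, 3, 0, 0, 0, 1], [0, 0, 2.5, 0, 0, 0, 1], [0, 0, 1.2, 0, 0, 0, 1], [0, 0, 0.3, 0, 0, 0, 1], [0, 0, 0.2, 0, 0, 0, 1], [0, 0, 0.1, 0, 0, 0, 1]]])

```text
time: 24.0
tcp_pos: [0.5343, -0.2363, 0.0766]
ee_rot: [-0.001, 3.134, -0.003]
force: [0.0, 0.1, -3.0]
width: 0.0428
```

Call:
play_rows(targets=[[[0, 0, 0.1, 0, 0, 0, 1], [0, 0, 0.1, 0, 0, 0, 1], [0, 0, 0, 0, 0, 0, 1]]])

```text
time: 24.3
tcp_pos: [0.5337, -0.2361, 0.0739]
ee_rot: [-0.001, 3.135, -0.002]
force: [-0.5, 0.1, -1.2]
width: 0.0429
```

Call:
play_rows(targets=[[[0, 0, 0.1, 0, 0, 0, 1], [0, 0, 0, 0, 0, 0, -0.5], [0, 0, 0, 0, 0, 0, -0.5], [0, 0, 0, 0, 0, 0, -0.5], [0, 0, 0, 0, 0, 0, -0.5], [0, 0, -2, 0, 0, 0, -0.5], [0, 0, -4, 0, 0, 0, -0.5], [0, 0, -4, 0, 0, 0, -0.5], [0, 0, -4, 0, 0, 0, -0.5], [0, 0, 0, 0, 0, 0, -0.5]]])

```text
time: 25.3
tcp_pos: [0.5358, -0.2372, 0.2191]
ee_rot: [-0.0, 3.125, -0.009]
force: [0.1, -0.7, -0.8]
width: 0.0641
```

```bash
python3 - <<'E'
from h import *
snap('top','t17');snap('side','s17'); snap('wrist','w17'); shut('w17',.089,.08,.1); shut('t17'); shut('s17')
go([.42,.18,.215])
E
```

```text
[293, 176, 65, 112, 350] c 523.8 -253.1 size 84.8 35.6 axis deg -28.4 zmed 0.0877
[140, 217, 29, 40, 737] c 562.4 355.6 size 84.1 42.9 axis deg 18.7 zmed 0.0438
[136, 270, 24, 41, 762] c 447.2 363.5 size 83.3 43.3 axis deg -3.7 zmed 0.0438
[190, 344, 47, 24, 767] c 559.1 358.2 size 85.5 47.8 axis deg 17.8 zmed 0.0445
[240, 365, 48, 34, 882] c 443.8 365.7 size 85.7 46.2 axis deg -4.4 zmed 0.0445
t 25.45 tcp [ 0.5323 -0.2356  0.2118] tx [-1.    -0.    -0.004] ty [-0.     1.    -0.001] tz [ 0.004 -0.001 -1.   ] F [ 0.65  0.04 -0.56] w 0.0639 q [-0.42  0.42  0.17  1.32  0.   -0.42]
shift cm [11.22 41.57 -0.4 ]
```

View pics/w17.png

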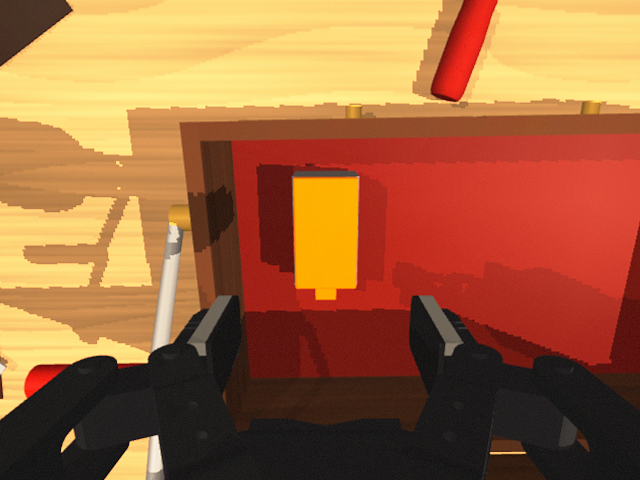

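View pics/t17.png

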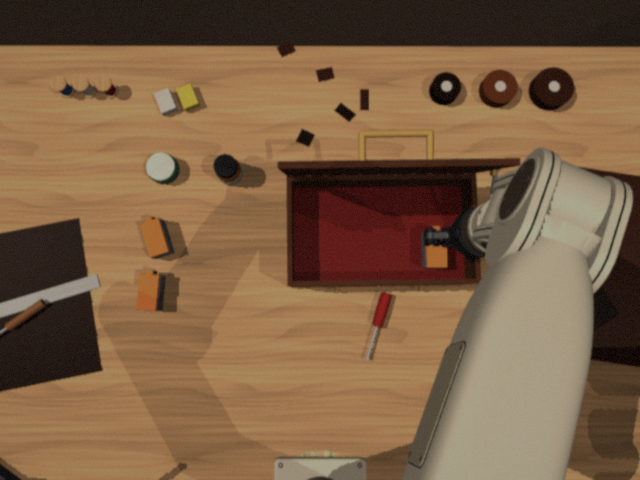

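Call:
play_rows(targets=[[[0.5, 3.8, 0, 0, 0, 0, -0.5], [0.6, 3.8, 0, 0, 0, 0, -0.5], [0.6, 3.8, 0, 0, 0, 0, -0.5], [0.6, 3.8, 0, 0, 0, 0, -0.5], [0.6, 3.8, 0, 0, 0, 0, -0.5], [0.6, 3.8, 0, 0, 0, 0, -0.5], [0.6, 3.8, 0, 0, 0, 0, -0.5], [0.6, 3.8, 0, 0, 0, 0, -0.5], [0.6, 3.8, 0, 0, 0, 0, -1], [0.6, 3.8, 0, 0, 0, 0, -1], [0.6, 3.8, 0, 0, 0, 0, -1], [0.6, 3.8, 0, 0, 0, 0, -1], [0.6, 3.8, 0, 0, 0, 0, -1], [0.6, 3.8, 0, 0, 0, 0, -1], [0.6, 3.8, 0, 0, 0, 0, -1], [0.3, 3, 0, 0, 0, 0.06, -1], [0, 0, 4, 0, 0, 0, -1], [0, 0, 4, 0, 0, 0, -1], [0, 0, 0, 0, 0, 0, -1]]])

```text
time: 27.35
tcp_pos: [0.4357, 0.3606, 0.1233]
ee_rot: [-0.092, -3.132, 0.018]
force: [-1.6, -1.2, -0.6]
width: 0.0853
```

```bash
python3 - <<'E'
from h import *
snap('wrist','w18'); shut('w18')
go([.4425,.364,.026],176.3)
E
```

```text
[295, 202, 79, 143, 10007] c 445.8 362.4 size 83.7 41.6 axis deg -3.5 zmed 0.0434
t 27.40 tcp [0.4376 0.3618 0.1268] tx [-0.998  0.059  0.003] ty [ 0.059  0.998 -0.008] tz [-0.004 -0.008 -1.   ] F [-0.67 -0.01 -0.06] w 0.0854 q [ 0.69  0.45 -0.    1.12 -0.    0.75]
shift cm [-0.51  0.33 10.08]
turn [-0.0082 -0.0034  0.0052]
```

View pics/w18.png

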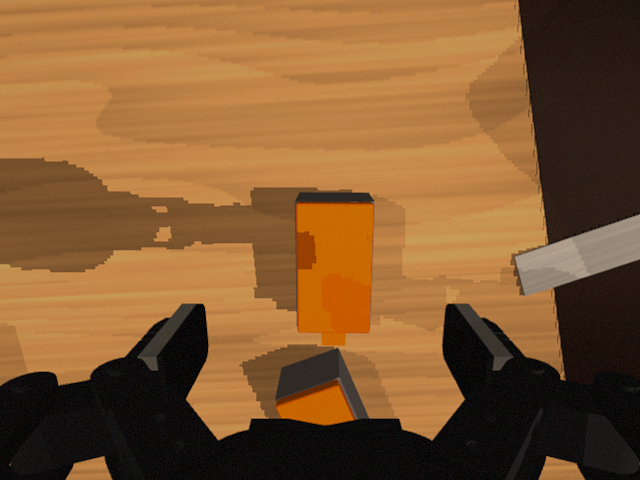

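Call:
play_rows(targets=[[[-0.4, 0.1, 2, 0, 0, 0, -1], [0, 0, 3, 0, 0, 0, -1], [0, 0, 3, 0, 0, 0, -1], [0, 0, 1.4, 0, 0, 0, -1], [0, 0, 0.3, 0, 0, 0, -1], [0, 0, 0, 0, 0, 0, 1], [0, 0, 0, 0, 0, 0, 1], [0, 0, 0, 0, 0, 0, 1], [0, 0, 0, 0, 0, 0, 1], [0, 0, 0, 0, 0, 0, 1], [0, 0, 0, 0, 0, 0, 1]]])

```text
time: 28.5
tcp_pos: [0.4466, 0.3658, 0.0364]
ee_rot: [0.094, 3.132, 0.003]
force: [-0.6, 0.4, 6.9]
width: 0.0425
```

Call:
play_rows(targets=[[[0, 0, -2, 0, 0, 0, 1], [0, 0, -4, 0, 0, 0, 1], [0, 0, -4, 0, 0, 0, 1], [0, 0, -4, 0, 0, 0, 1], [0, 0, -4, 0, 0, 0, 1], [0, 0, 0, 0, 0, 0, 1]]])

```text
time: 29.1
tcp_pos: [0.447, 0.3672, 0.2214]
ee_rot: [0.093, 3.126, 0.012]
force: [0.5, 0.4, -1.0]
width: 0.0425
```

```bash
python3 - <<'E'
from h import *
snap('side','s19');snap('top','t19');shut('t19');shut('s19')
go([.535,-.122,.21],180)
im=cv2.imread('pics/s19.png')[150:440,160:440]; cv2.imwrite('pics/s19c.png',cv2.resize(im,None,fx=2,fy=2))
E
```

```text
[140, 216, 29, 41, 744] c 562.4 355.6 size 84.1 43.1 axis deg 18.8 zmed 0.0437
[190, 344, 47, 23, 764] c 559.2 358.2 size 85.1 47.7 axis deg 18.1 zmed 0.0445
t 29.20 tcp [0.4447 0.3653 0.2153] tx [-0.998  0.06  -0.006] ty [0.06  0.998 0.001] tz [ 0.006  0.001 -1.   ] F [-0.59  0.61 -3.76] w 0.0423 q [ 0.69  0.4   0.15  1.32 -0.    0.75]
shift cm [-11.92 -48.1    0.56]
turn [ 0.0009  0.0064 -0.0598]
```

View pics/s19c.png

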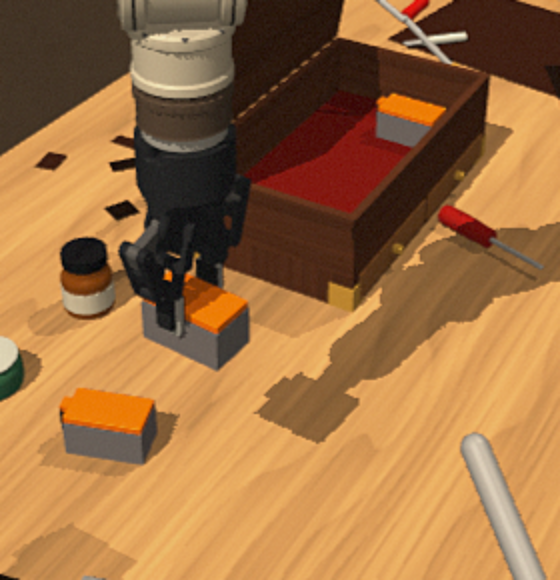

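Call:
play_rows(targets=[[[-0.92, -3.7, 0, 0, 0, 0, 1], [-0.92, -3.7, 0, 0, 0, 0, 1], [-0.92, -3.7, 0, 0, 0, 0, 1], [-0.92, -3.7, 0, 0, 0, 0, 1], [-0.92, -3.7, 0, 0, 0, 0, 1], [-0.92, -3.7, 0, 0, 0, 0, 1], [-0.92, -3.7, 0, 0, 0, 0, 1], [-0.92, -3.7, 0, 0, 0, 0, 1], [-0.92, -3.7, 0, 0, 0, 0, 1], [-0.92, -3.7, 0, 0, 0, 0, 1], [-0.92, -3.7, 0, 0, 0, 0, 1], [-0.92, -3.7, 0, 0, 0, 0, 1], [-0.9, -3.7, 0, 0, 0, -0.06, 1], [0, 0, 0, 0, 0, 0, 1], [0, 0, 0, 0, 0, 0, 1]]])

```text
time: 30.7
tcp_pos: [0.5334, -0.1228, 0.2127]
ee_rot: [-0.004, -3.142, -0.001]
force: [-0.4, 0.8, -2.2]
width: 0.0425
```

```bash
python3 - <<'E'
from h import *
go([.535,-.122,.0815],180)
E
```

```text
t 30.70 tcp [ 0.5334 -0.1228  0.2127] tx [-1.     0.002  0.   ] ty [0.002 1.    0.001] tz [-0.     0.001 -1.   ] F [-0.38  0.84 -2.21] w 0.0425 q [-0.23  0.35  0.07  1.29  0.   -0.22]
shift cm [-0.16  0.06 13.12]
turn [ 0.0008 -0.     -0.0023]
```

Call:
play_rows(targets=[[[0, 0, 3, 0, 0, 0, 1], [0, 0, 3, 0, 0, 0, 1], [0, 0, 3, 0, 0, 0, 1], [0, 0, 2.5, 0, 0, 0, 1], [0, 0, 1, 0, 0, 0, 1], [0, 0, 0.3, 0, 0, 0, 1], [0, 0, 0, 0, 0, 0, 1], [0, 0, 0, 0, 0, 0, 1]]])

```text
time: 31.5
tcp_pos: [0.5366, -0.1223, 0.0885]
ee_rot: [-0.001, 3.134, -0.002]
force: [-0.3, 0.1, -3.1]
width: 0.0426
```

Call:
play_rows(targets=[[[0, 0, 0.3, 0, 0, 0, 1], [0, 0, 0.2, 0, 0, 0, 1], [0, 0, 0.1, 0, 0, 0, 1], [0, 0, 0, 0, 0, 0, 1]]])

```text
time: 31.9
tcp_pos: [0.5356, -0.1225, 0.0815]
ee_rot: [-0.0, 3.136, -0.001]
force: [-0.5, -0.1, -0.7]
width: 0.0421
```

Touching the floor. Release.

Call:
play_rows(targets=[[[0, 0, 0.1, 0, 0, 0, 1], [0, 0, 0, 0, 0, 0, -0.5], [0, 0, 0, 0, 0, 0, -0.5], [0, 0, 0, 0, 0, 0, -0.5], [0, 0, 0, 0, 0, 0, -0.5], [0, 0, -2, 0, 0, 0, -0.5], [0, 0, -4, 0, 0, 0, -0.5], [0, 0, -4, 0, 0, 0, -0.5], [0, 0, -4, 0, 0, 0, -0.5], [0, 0, 0, 0, 0, 0, -0.5]]])

```text
time: 32.9
tcp_pos: [0.5383, -0.1231, 0.2267]
ee_rot: [-0.0, 3.125, -0.006]
force: [-0.2, -0.1, 0.3]
width: 0.0641
```

```bash
python3 - <<'E'
from h import *
snap('top','t20');snap('side','s20'); snap('wrist','w20'); shut('t20'); shut('s20')
go([.558,.355,.21],198.6)
E
```

```text
[140, 216, 28, 41, 731] c 562.3 356.0 size 84.2 42.2 axis deg 18.5 zmed 0.0439
[190, 344, 47, 23, 762] c 559.3 358.1 size 85.1 47.4 axis deg 17.9 zmed 0.0445
t 33.05 tcp [ 0.5346 -0.1222  0.2197] tx [-1.    -0.    -0.004] ty [-0.     1.    -0.001] tz [ 0.004 -0.001 -1.   ] F [-0.5  -0.45 -0.69] w 0.0636 q [-0.22  0.34  0.08  1.3   0.   -0.23]
shift cm [-2.34 47.72  0.95]
turn [-0.0014  0.0042 -0.3244]
```

View pics/w20.png

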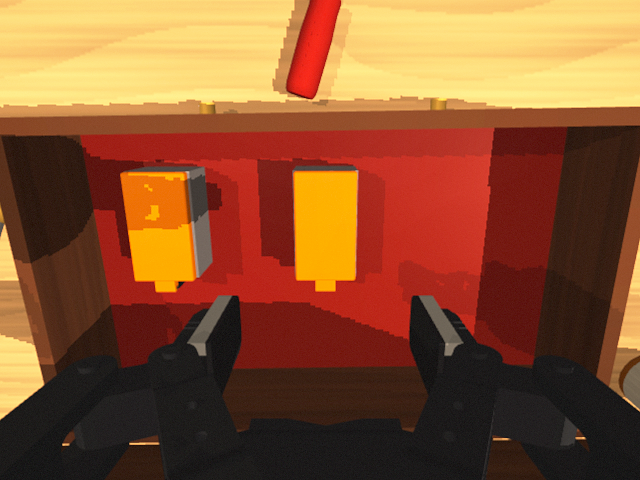

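Call:
play_rows(targets=[[[-0.18, 3.67, 0, 0, 0, 0, -0.5], [-0.18, 3.67, 0, 0, 0, 0, -0.5], [-0.18, 3.67, 0, 0, 0, 0, -0.5], [-0.18, 3.67, 0, 0, 0, 0, -0.5], [-0.18, 3.67, 0, 0, 0, 0, -0.5], [-0.18, 3.67, 0, 0, 0, 0, -0.5], [-0.18, 3.67, 0, 0, 0, 0, -1], [-0.18, 3.67, 0, 0, 0, 0, -1], [-0.18, 3.67, 0, 0, 0, 0, -1], [-0.18, 3.67, 0, 0, 0, 0, -1], [-0.18, 3.67, 0, 0, 0, 0, -1], [-0.18, 3.67, 0, 0, 0, 0, -1], [-0.18, 3.67, 0, 0, 0, -0.11, -1], [0, 0, 0, 0, 0, -0.11, -1], [0, 0, 0, 0, 0, -0.1, -1], [0, 0, 4, 0, 0, 0, -1], [0, 0, 4, 0, 0, 0, -1], [0, 0, 0, 0, 0, 0, -1], [0, 0, 0, 0, 0, 0, -1]]])

```text
time: 34.95
tcp_pos: [0.5573, 0.354, 0.1378]
ee_rot: [0.501, -3.101, 0.006]
force: [1.0, -0.1, 2.1]
width: 0.0853
```

```bash
python3 - <<'E'
from h import *
snap('wrist','w21'); shut('w21')
go([.558,.3545,.028],198.6)
E
```

```text
[290, 188, 74, 136, 9049] c 561.5 354.3 size 83.2 41.7 axis deg 18.5 zmed 0.0434
t 35.00 tcp [0.5587 0.3548 0.1402] tx [-0.949 -0.315 -0.004] ty [-0.315  0.949 -0.002] tz [ 0.004 -0.001 -1.   ] F [0.59 0.42 0.26] w 0.0856 q [ 0.57  0.62  0.31  1.26 -0.    0.25]
shift cm [ 0.12  0.02 11.22]
turn [-0.0024  0.0038 -0.0045]
```

View pics/w21.png

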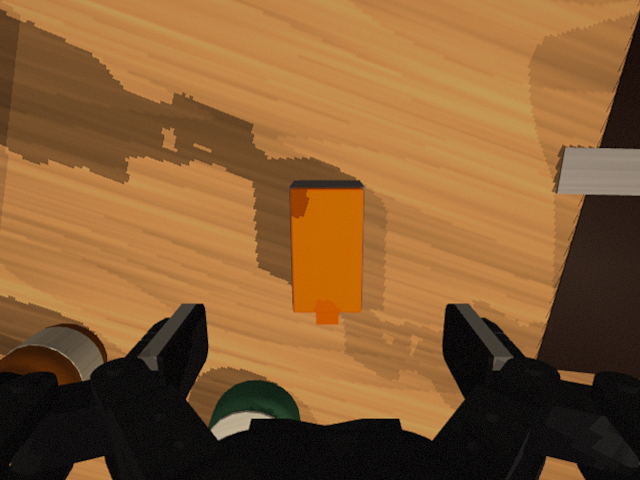

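Call:
play_rows(targets=[[[0.15, -0.1, 2, 0, 0, 0, -1], [0, 0, 3, 0, 0, 0, -1], [0, 0, 3, 0, 0, 0, -1], [0, 0, 2, 0, 0, 0, -1], [0, 0, 0.8, 0, 0, 0, -1], [0, 0, 0.2, 0, 0, 0, -1], [0, 0, 0, 0, 0, 0, 1], [0, 0, 0, 0, 0, 0, 1], [0, 0, 0, 0, 0, 0, 1], [0, 0, 0, 0, 0, 0, 1], [0, 0, 0, 0, 0, 0, 1], [0, 0, 0, 0, 0, 0, 1]]])

```text
time: 36.2
tcp_pos: [0.5592, 0.3541, 0.0319]
ee_rot: [-0.5, 3.094, 0.0]
force: [-0.1, -0.8, 5.8]
width: 0.0427
```

Call:
play_rows(targets=[[[0, 0, -2, 0, 0, 0, 1], [0, 0, -4, 0, 0, 0, 1], [0, 0, -4, 0, 0, 0, 1], [0, 0, -4, 0, 0, 0, 1], [0, 0, -4, 0, 0, 0, 1], [0, 0, 0, 0, 0, 0, 1]]])

```text
time: 36.8
tcp_pos: [0.5597, 0.3551, 0.2173]
ee_rot: [-0.498, 3.086, 0.005]
force: [0.4, 0.2, -0.5]
width: 0.0425
```

```bash
python3 - <<'E'
from h import *
snap('side','s22')
go([.535,-.012,.21],180)
im=cv2.imread('pics/s22.png')[150:440,160:440]; cv2.imwrite('pics/s22c.png',cv2.resize(im,None,fx=2,fy=2))
E
```

```text
t 36.85 tcp [0.5586 0.3543 0.2137] tx [-0.949 -0.315 -0.011] ty [-0.315  0.949 -0.001] tz [ 0.011  0.003 -1.   ] F [ 0.22  0.04 -2.76] w 0.0427 q [ 0.57  0.58  0.43  1.41 -0.    0.25]
shift cm [ 13.78 -34.03   0.23]
turn [0.0013 0.0113 0.3202]
```

View pics/s22c.png

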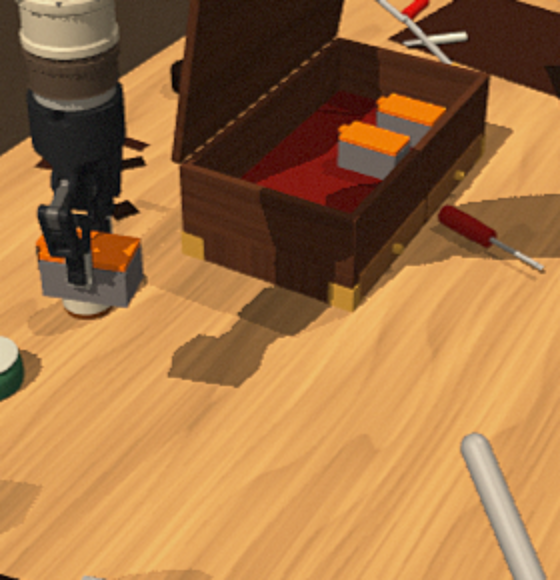

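Call:
play_rows(targets=[[[1.38, -3.4, 0, 0, 0, 0, 1], [1.38, -3.4, 0, 0, 0, 0, 1], [1.38, -3.4, 0, 0, 0, 0, 1], [1.38, -3.4, 0, 0, 0, 0, 1], [1.38, -3.4, 0, 0, 0, 0, 1], [1.38, -3.4, 0, 0, 0, 0, 1], [1.38, -3.4, 0, 0, 0, 0, 1], [1.38, -3.4, 0, 0, 0, 0, 1], [1.38, -3.4, 0, 0, 0, 0, 1], [1.38, -3.4, 0, 0, 0, 0, 1], [0, 0, 0, 0, 0, 0.107, 1], [0, 0, 0, 0, 0, 0.107, 1], [0, 0, 0, 0, 0, 0.107, 1], [0, 0, 0, 0, 0, 0, 1], [0, 0, 0, 0, 0, 0, 1]]])

```text
time: 38.35
tcp_pos: [0.5321, -0.0127, 0.2085]
ee_rot: [-0.002, 3.14, -0.001]
force: [-0.1, -0.1, -2.4]
width: 0.0428
```

```bash
python3 - <<'E'
from h import *
go([.535,-.012,.077],180)
E
```

```text
t 38.35 tcp [ 0.5321 -0.0127  0.2085] tx [-1.    -0.001 -0.002] ty [-0.001  1.    -0.001] tz [ 0.002 -0.001 -1.   ] F [-0.06 -0.13 -2.38] w 0.0428 q [-0.02  0.32  0.02  1.27 -0.   -0.02]
shift cm [-0.27  0.08 13.15]
turn [-0.0008  0.0015  0.0015]
```

Call:
play_rows(targets=[[[0, 0, 3, 0, 0, 0, 1], [0, 0, 3, 0, 0, 0, 1], [0, 0, 3, 0, 0, 0, 1], [0, 0, 2.5, 0, 0, 0, 1], [0, 0, 1, 0, 0, 0, 1], [0, 0, 0.3, 0, 0, 0, 1], [0, 0, 0, 0, 0, 0, 1], [0, 0, 0, 0, 0, 0, 1]]])

```text
time: 39.15
tcp_pos: [0.5349, -0.0128, 0.0834]
ee_rot: [0.001, 3.134, -0.001]
force: [-0.3, -0.6, -2.1]
width: 0.0431
```

Call:
play_rows(targets=[[[0, 0, 0.3, 0, 0, 0, 1], [0, 0, 0.2, 0, 0, 0, 1], [0, 0, 0.1, 0, 0, 0, 1], [0, 0, 0, 0, 0, 0, 1]]])

```text
time: 39.55
tcp_pos: [0.5341, -0.0129, 0.0769]
ee_rot: [0.001, 3.136, -0.001]
force: [-1.3, -0.5, 2.3]
width: 0.0425
```

Call:
play_rows(targets=[[[0, 0, 0, 0, 0, 0, -0.5], [0, 0, 0, 0, 0, 0, -0.5], [0, 0, 0, 0, 0, 0, -0.5], [0, 0, 0, 0, 0, 0, -0.5], [0, 0, -2, 0, 0, 0, -0.5], [0, 0, -4, 0, 0, 0, -0.5], [0, 0, -4, 0, 0, 0, -0.5], [0, 0, -4, 0, 0, 0, -0.5], [4, 0, -4, 0, 0, 0, 1], [4, 0, -4, 0, 0, 0, 1], [4, 0, 0, 0, 0, 0, 1], [0, 0, 0, 0, 0, 0, 1]]])

```text
time: 40.75
tcp_pos: [0.4177, -0.0126, 0.2872]
ee_rot: [0.001, 3.138, -0.001]
force: [0.4, -0.2, -0.4]
width: 0.0056
```

```bash
cat >> h.py <<'E'
def inchest(n):
    im,d,c=load(n);H=hsv(im);P=pts(d,c)
    m=((H[...,0]>8)&(H[...,0]<28)&(H[...,1]>150)&(H[...,2]>100)&(d>0)&(P[...,2]>.078)&(P[...,2]<.1)&(P[...,0]>.465)&(P[...,0]<.67)&(P[...,1]<.06)&(P[...,1]>-.31)).astype('uint8')
    k,l,s,ce=cv2.connectedComponentsWithStats(m)
    for i in range(1,k):
        if s[i,4]<80: continue
        Q=P[l==i]; A=np.c_[Q[:,:2]-Q[:,:2].mean(0),np.ones(len(Q))]; sol=np.linalg.lstsq(A,Q[:,2],rcond=None)[0]
        r=cv2.minAreaRect((Q[:,:2]*1000).astype('f4'))
        print(s[i].tolist(),'mean',Q.mean(0).round(4),'tilt',np.hypot(*sol[:2]).round(3),np.round(r[0],1),np.round(r[1],1),'world chestframe',(Q.mean(0)-[.568,-.122,0]).round(3))
E
python3 - <<'E'
from h import *
st()
for n in ('top','side','wrist'): snap(n,n+'23'); print(n); inchest(n+'23')
im,d,c=load('side23');P=pts(d,c);H=hsv(im)
m=((H[...,0]<6)|(H[...,0]>175))&(H[...,1]>200)&(H[...,2]>120)&(d>0)&(P[...,2]>.1)&(P[...,1]<-.3)
print('bar',P[m].mean(0),m.sum(), np.percentile(P[m],[2,98],axis=0))
im,d,c=load('top23');P=pts(d,c);H=hsv(im)
m=((H[...,0]<6)|(H[...,0]>175))&(H[...,1]>180)&(H[...,2]>80)&(d>0)&(P[...,2]>.1)&(P[...,1]<-.3)
print('bar',P[m].mean(0),m.sum(), np.percentile(P[m],[2,98],axis=0))
E
```

```text
t 40.75 tcp [ 0.4177 -0.0126  0.2872] tx [-1.     0.001 -0.004] ty [ 0.001  1.    -0.001] tz [ 0.004 -0.001 -1.   ] F [ 0.45 -0.24 -0.36] w 0.0056 q [-0.03  0.06 -0.1   1.41 -0.   -0.03]
top
[383, 222, 21, 41, 799] mean [ 0.5426 -0.1475  0.0884] tilt 0.01 [ 545.4 -147.7] [42.1 82.3] world chestframe [-0.025 -0.025  0.088]
[316, 225, 22, 41, 803] mean [ 0.5357 -0.0123  0.0882] tilt 0.024 [538.9 -12.4] [43.1 82. ] world chestframe [-0.032  0.11   0.088]
[426, 226, 21, 41, 803] mean [ 0.5349 -0.2348  0.0884] tilt 0.011 [ 537.4 -235.3] [42.7 82.3] world chestframe [-0.033 -0.113  0.088]
side
[349, 197, 34, 17, 329] mean [ 0.5305 -0.2315  0.0886] tilt 0.041 [ 534.  -233.7] [85.7 51.9] world chestframe [-0.037 -0.11   0.089]
[330, 211, 35, 17, 358] mean [ 0.5389 -0.1441  0.0886] tilt 0.034 [ 542.2 -146.8] [84.9 50.1] world chestframe [-0.029 -0.022  0.089]
[304, 236, 38, 20, 428] mean [ 0.5318 -0.0093  0.0892] tilt 0.019 [535.7 -11.9] [85.6 46.8] world chestframe [-0.036  0.113  0.089]
wrist
[52, 291, 62, 85, 3940] mean [ 0.5316 -0.2356  0.0878] tilt 0.036 [ 536.2 -237.6] [84.9 44. ] world chestframe [-0.036 -0.114  0.088]
[151, 299, 53, 72, 2872] mean [ 0.5302 -0.15    0.088 ] tilt 0.026 [ 536.5 -149.9] [69.9 42.5] world chestframe [-0.038 -0.028  0.088]<stdin>:6: RuntimeWarning: Mean of empty slice.
  ret = um.true_divide(
Traceback (most recent call last):
IndexError: index -1 is out of bounds for axis 0 with size 0
```

View pics/top23.png

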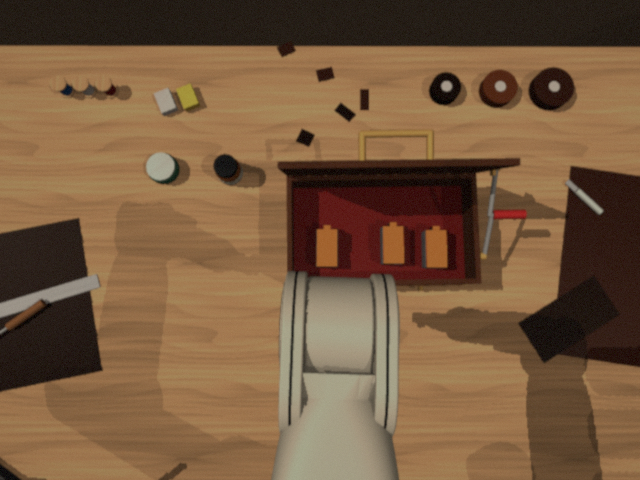

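View pics/side23.png

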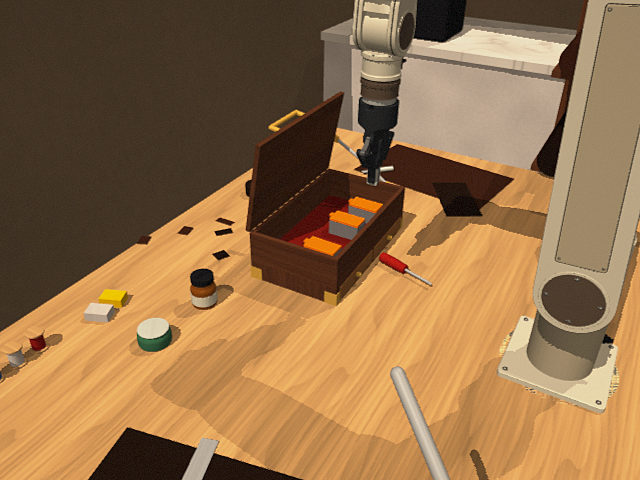

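View pics/wrist23.png

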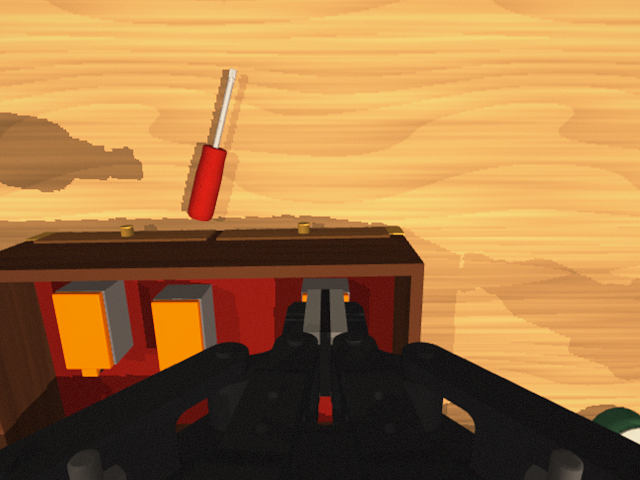

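```bash
python3 - <<'E'
from h import *
im,d,c=load('top23');P=pts(d,c);H=hsv(im)
m=(H[...,1]>150)&((H[...,0]<8)|(H[...,0]>172))&(d>0)&(P[...,2]>.1)&(P[...,1]<-.31)
print('bar',P[m].mean(0),m.sum(), np.percentile(P[m],[2,98],axis=0).round(4))
go([.589,-.37,.25],270)
E
```

```text
bar [ 0.59065406 -0.35548781  0.16926294] 293 [[ 0.5838 -0.3843  0.1628]
 [ 0.5989 -0.3261  0.174 ]]
t 40.90 tcp [ 0.4225 -0.0126  0.2864] tx [-1.     0.001 -0.006] ty [ 0.001  1.    -0.001] tz [ 0.006 -0.001 -1.   ] F [ 1.03 -0.54  0.32] w 0.0003 q [-0.03  0.07 -0.1   1.4  -0.   -0.03]
shift cm [-16.65 -35.72   3.77]
turn [-0.0054  0.0041 -1.5716]
```

Call:
play_rows(targets=[[[0, -4, 0, 0, 0, 0, 1], [0, -4, 0, 0, 0, 0, 1], [0, -4, 0, 0, 0, 0, 1], [0, -4, 0, 0, 0, 0, 1], [0, -4, 0, 0, 0, 0, 1], [0, -4, 0, 0, 0, 0, 1], [0, -4, 0, 0, 0, 0, 1], [0, -4, 0, 0, 0, 0, 1], [0, -3.8, 0, 0, 0, 0, 1], [-4, 0, 1, 0, 0, 0, 1], [-4, 0, 1, 0, 0, 0, 1], [-4, 0, 1, 0, 0, 0, 1], [-4, 0, 1, 0, 0, 0, 1], [-0.7, 0, 1, 0, 0, 0, 1], [0, 0, 2, 0, 0, 0, 1], [0, 0, 0, 0, 0, 0, 1], [0, 0, 0, 0, 0, 0, 1]]])

```text
time: 42.6
tcp_pos: [0.5886, -0.3709, 0.2161]
ee_rot: [0.002, 3.139, 0.001]
force: [-0.4, -0.2, -0.0]
width: -0.0
```

```bash
python3 - <<'E'
from h import *
go([.590,-.370,.186],180); snap('wrist','w24'); snap('top','t24'); inchest('t24')
im,d,c=load('w24');P=pts(d,c);H=hsv(im)
m=(H[...,1]>150)&((H[...,0]<8)|(H[...,0]>172))&(d>0)&(P[...,2]>.1)&(P[...,1]<-.31)
print('bar',P[m].mean(0),m.sum(), np.percentile(P[m],[2,98],axis=0).round(4))
E
```

```text
t 42.60 tcp [ 0.5886 -0.3709  0.2161] tx [-1.     0.001 -0.002] ty [0.001 1.    0.   ] tz [ 0.002  0.    -1.   ] F [-0.39 -0.17 -0.03] w -0.0 q [-0.56  0.66  0.59  1.49  0.   -0.56]
shift cm [-0.13  0.09  3.01]
turn [ 0.0004  0.0025 -0.0012]
[383, 222, 21, 41, 802] mean [ 0.5427 -0.1474  0.0885] tilt 0.009 [ 545.4 -147.7] [41.8 82.2] world chestframe [-0.025 -0.025  0.088]
[316, 225, 22, 41, 807] mean [ 0.5355 -0.0125  0.0882] tilt 0.02 [539.  -12.4] [43.1 82.2] world chestframe [-0.032  0.109  0.088]
[426, 226, 21, 41, 804] mean [ 0.5349 -0.2348  0.0884] tilt 0.013 [ 537.4 -235. ] [42.4 83. ] world chestframe [-0.033 -0.113  0.088]
bar [ 0.58721063 -0.35550375  0.16802365] 4373 [[ 0.5779 -0.3867  0.1153]
 [ 0.5984 -0.3156  0.1724]]
```

View pics/w24.png

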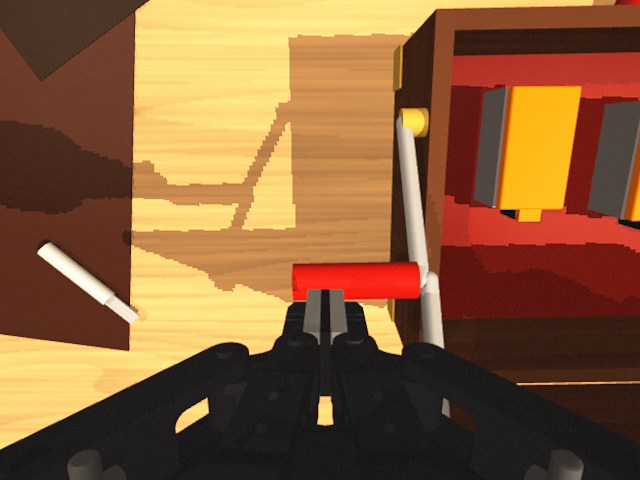

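Call:
play_rows(targets=[[[0, -0.8, 1, 0, 0, 0, 1], [0, 0, 1.3, 0, 0, 0, 1], [0, 0, 0.4, 0, 0, 0, 1], [-0.6, 0, 1, 0, 0, 0, 1], [-0.5, 0, 1, 0, 0, 0, 1], [-0.35, 0, 1, 0, 0, 0, 1]]])

```text
time: 43.3
tcp_pos: [0.6066, -0.3795, 0.1618]
ee_rot: [0.0, 3.131, -0.005]
force: [4.3, -0.1, 7.1]
width: 0.0002
```

Call:
play_rows(targets=[[[-0.2, 0, 1, 0, 0, 0, 1], [-0.1, 0, 1, 0, 0, 0, 1], [0, 0, 1, 0, 0, 0, 1], [0, 0, 1, 0, 0, 0, 1], [0.1, 0, 0.7, 0, 0, 0, 1]]])

```text
time: 43.8
tcp_pos: [0.6099, -0.3799, 0.1209]
ee_rot: [-0.006, 3.126, -0.01]
force: [-8.4, 0.5, 29.6]
width: 0.0001
```

```bash
python3 - <<'E'
from h import *
st(); snap('side','s25')
E
```

```text
t 43.80 tcp [ 0.6099 -0.3799  0.1209] tx [-1.    -0.004 -0.016] ty [-0.004  1.    -0.007] tz [ 0.016 -0.007 -1.   ] F [-8.42  0.48 29.64] w 0.0001 q [-0.56  0.74  0.48  1.29  0.   -0.56]
```

View pics/s25.png

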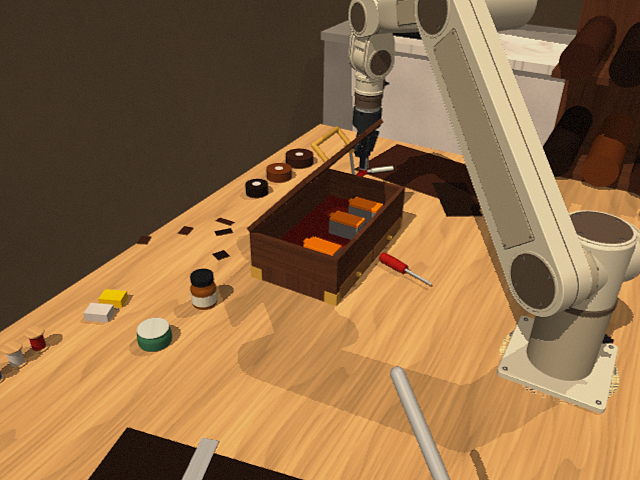

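Call:
play_rows(targets=[[[0, -1, -1, 0, 0, 0, 1], [0.5, -4, -2, 0, 0, 0, 1], [1, -4, -3, 0, 0, 0, 1], [3, -3, -4, 0, 0, 0, 1], [4, 0, -4, 0, 0, 0, 1], [0, 0, -3, 0, 0, 0, 1], [0, 0, 0, 0, 0, 0, 1], [0, 0, 0, 0, 0, 0, 1], [0, 0, 0, 0, 0, 0, 1], [0, 0, 0, 0, 0, 0, 1], [0, 0, 0, 0, 0, 0, 1], [0, 0, 0, 0, 0, 0, 1]]])

```text
time: 45.05
tcp_pos: [0.5295, -0.4933, 0.2711]
ee_rot: [0.0, 3.138, 0.0]
force: [0.4, 0.3, 0.6]
width: -0.0
```

Call:
play_rows(targets=[[[0, 0, 0, 0, 0, 0, 1], [0, 0, 0, 0, 0, 0, 1], [0, 0, 0, 0, 0, 0, 1], [0, 0, 0, 0, 0, 0, 1], [0, 0, 0, 0, 0, 0, 1], [0, 0, 0, 0, 0, 0, 1], [0, 0, 0, 0, 0, 0, 1], [0, 0, 0, 0, 0, 0, 1], [0, 0, 0, 0, 0, 0, 1], [0, 0, 0, 0, 0, 0, 1], [0, 0, 0, 0, 0, 0, 1], [0, 0, 0, 0, 0, 0, 1], [0, 0, 0, 0, 0, 0, 1], [0, 0, 0, 0, 0, 0, 1], [0, 0, 0, 0, 0, 0, 1], [0, 0, 0, 0, 0, 0, 1], [0, 0, 0, 0, 0, 0, 1], [0, 0, 0, 0, 0, 0, 1], [0, 0, 0, 0, 0, 0, 1], [0, 0, 0, 0, 0, 0, 1]]])

```text
time: 47.05
tcp_pos: [0.5294, -0.4936, 0.2722]
ee_rot: [0.001, 3.137, -0.001]
force: [-0.3, 0.1, 0.2]
width: 0.0002
```

```bash
python3 - <<'E'
from h import *
st(); snap('side','s26'); snap('top','t26')
for n in ('top0','t26'):
    im,d,c=load(n);P=pts(d,c)
    for u,v in [(300,190),(300,275),(340,275),(340,190),(440,278),(440,190)]: print(n,u,v,P[v,u].round(4))
    h=P[(d>0)&(P[...,2]>.165)&(P[...,2]<.19)&(P[...,0]>.47)&(P[...,0]<.51)&(abs(P[...,1]+.12)<.08)]; print('handle',h.mean(0),len(h))
E
```

```text
t 47.05 tcp [ 0.5294 -0.4936  0.2722] tx [-1.     0.001 -0.005] ty [ 0.001  1.    -0.001] tz [ 0.005 -0.001 -1.   ] F [-0.32  0.14  0.25] w 0.0002 q [-0.75  0.75  0.88  1.7   0.   -0.75]
top0 300 190 [0.6438 0.0408 0.1297]
top0 300 275 [0.4765 0.0397 0.1312]
top0 340 275 [ 0.4767 -0.0378  0.13  ]
top0 340 190 [ 0.6443 -0.0382  0.1284]
top0 440 278 [ 0.4714 -0.2315  0.1298]
top0 440 190 [ 0.6443 -0.2351  0.131 ]
handle [ 0.48887616 -0.12109339  0.17981125] 415
t26 300 190 [0.6432 0.0407 0.1329]
t26 300 275 [0.4765 0.0397 0.1296]
t26 340 275 [ 0.4766 -0.0377  0.1321]
t26 340 190 [ 0.6438 -0.038   0.131 ]
t26 440 278 [ 0.4714 -0.2313  0.1305]
t26 440 190 [ 0.6451 -0.2361  0.1272]
handle [ 0.48887685 -0.1213025   0.17985152] 414
```

View pics/s26.png

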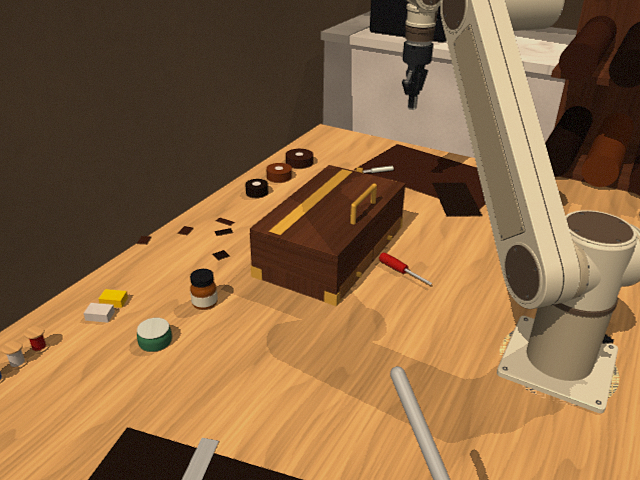

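View pics/t26.png

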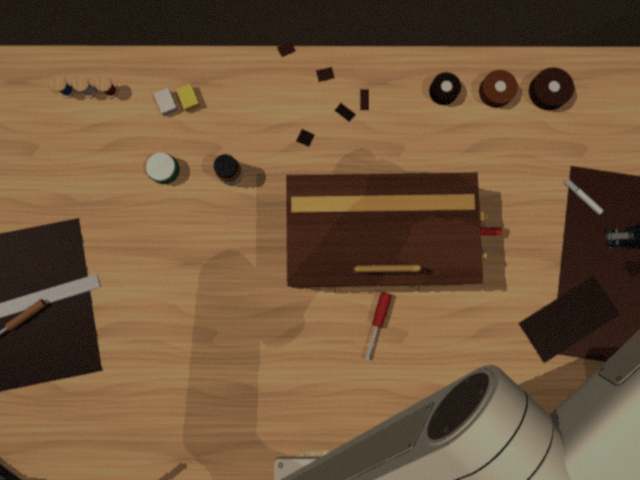

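The lid is fully shut: the handle is at its starting pose in both views. The jar, tin and awl haven't moved, and the arm is clear.

```bash
python3 -c "
from h import *
print(ticket.hand_in())"
```

```text
the job is handed in; nothing more can be done
None
```

I carried out the full sequence and handed the job in at about 47 s of the 210 s allowed; no verdict was reported.

**What I did:** I raised the lid by its handle until the stay locked. I then pressed the three cases' covers shut (there was no fourth case) and set the cases on the chest floor. Last, I pushed the red bar down to break the stay, and the lid sank shut.

**Last checks:**
- **Before closing:** The stay bar was still in its locked position. All three covers measured about 88 mm above the bench, as they should when shut and flat on the 45 mm floor. Tilt was 0.02 rad or less in the top view and up to 0.04 rad in the noisier side and wrist views.
- **After closing:** The lid and handle were back at their starting measurements, with the handle within about 0.2 mm. The arm was clear, and the dye jar, wax tin and awl showed no visible movement.

**What disagreed or could not be checked:**
- The middle case had shifted about 25 mm since I set it down. It was still flat and shut, well inside the limits, so I left it.
- The wrist force reached about 35 N while releasing the handle, with joint 3 at the end of its range. It reached about 30 N on the stay bar. It settled once the arm moved clear each time.
- The cases were last seen about 4.5 s before the end; with the lid shut they could not be checked again.

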